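Open the washer bay and load the bearing housings

TASK

Get the dirty bearing housings into the spray washer: loosen all three red thumbscrews on the cover plate as far as they go, lift the cover off and lay it flat in the middle of the black rubber mat. Then put every grey bearing housing that is on the wooden board into the steel tray in the loading bay, flat on the tray's floor and not on top of one another, and slide the tray under the hood until it is fully home against its stop. Leave the other things on the bench as they are.

Things in the scene. Friction and masses are not known exactly. Their poses are not given: they have to be found in the camera images.
- washer: Fixed low blue spray washer, 280 mm (x) by 300 mm (y). Origin: bench level, middle of its front loading bay; +x points from the bay into the hood. Bay: x -75 to 75 mm, steel floor at z 8, open in front, side walls up to z 70 (outer lip z 77), their inner ledges reach in to y +-122. Low guides at y +-122 (tops z 20) lead the tray straight along x.
- home_point (a point): Where the tray's origin lies when the tray is home against the rear stop: washer x 112, y 0, z 8 mm; axes as the washer's. The hood over it is 115 mm high, from washer x 75 to 200; its opening is 250 mm wide and 84 mm high above the bay's floor.
- cover: Loose aluminium cover plate, 138 (x) by 284 (y) by 5 mm, 0.5 kg with screws, lying on the bay's walls (underside at washer z 70), x along the washer's x. Origin: centre of its underside. Screw shafts and two pins reach 26 mm below it; laid down, it stands on them, origin 26 mm above the surface. Lifts straight up once all three screws are loose.
- cover_handle (a point): Grip point on the cover's black bar handle, in the middle, 33 mm above the cover's origin; axes as the cover's. The bar is 80 mm long (x), 14 mm wide (y), from 24 to 42 mm above the cover's origin, on two posts.
- tray: Loose steel tray, 120 (x) by 236 mm (y), floor 4 mm thick, rim 14 mm high, 0.5 kg. Origin: centre of its underside; axes as the washer's. Stands in the bay between the guides (4 mm play each side), under the cover, handle out in front. Slides along the washer's +x about 120 mm to the stop with a few newtons; at home its front 25 mm and the handle stay outside the hood.
- tray_handle (a point): Grip point on the tray's upright black handle: 26 mm long (x), 14 mm wide (y), z 4 to 66 mm above the tray's underside, in front of the rim, in the middle. The point is 73 mm towards -x from the tray's origin and 50 mm above it; axes as the tray's.
- mat: Fixed black rubber mat with grey ribs, 320 (x) by 200 mm (y), 4 mm thick, to one side of the washer (left or right). Origin: centre of its underside.
- board: Fixed pale wooden board, 300 (x) by 200 mm (y), 10 mm thick, on the other side of the washer; the bearing housings stand on it. Origin: centre of its underside.
- screw_a (a joint): Turn of a captive thumbscrew (at x 0, y +108 mm from the cover's origin), rad: 0 tight, grows counter-clockwise from above, stops at 3.0 (loose). Starts at 0 to 0.4. A lug on its foot holds the cover under the ledge until about 1.5; it counts as loosened near its stop, past 2.4. Stiff, about 0.06 N m; stays where left.
- screw_a_grip (a point): Grip point of that thumbscrew: centre of its red wing, a bar 42 mm long along this frame's x, 12 mm wide (y), 26 mm high (13 mm above and below the point); +x end white. 23 mm above the cover's origin, 18 mm above the plate's top face. Turns with the screw; at joint 0 its x is the cover's x.
- screw_b (a joint): Turn of a captive thumbscrew (at x +25, y -108 mm from the cover's origin), rad: 0 tight, grows counter-clockwise from above, stops at 3.0 (loose). Starts at 0 to 0.4. A lug on its foot holds the cover under the ledge until about 1.5; it counts as loosened near its stop, past 2.4. Stiff, about 0.06 N m; stays where left.
- screw_b_grip (a point): Grip point of that thumbscrew: centre of its red wing, a bar 42 mm long along this frame's x, 12 mm wide (y), 26 mm high (13 mm above and below the point); +x end white. 23 mm above the cover's origin, 18 mm above the plate's top face. Turns with the screw; at joint 0 its x is the cover's x.
- screw_c (a joint): Turn of a captive thumbscrew (at x -46, y -108 mm from the cover's origin), rad: 0 tight, grows counter-clockwise from above, stops at 3.0 (loose). Starts at 0 to 0.4. A lug on its foot holds the cover under the ledge until about 1.5; it counts as loosened near its stop, past 2.4. Stiff, about 0.06 N m; stays where left.
- screw_c_grip (a point): Grip point of that thumbscrew: centre of its red wing, a bar 42 mm long along this frame's x, 12 mm wide (y), 26 mm high (13 mm above and below the point); +x end white. 23 mm above the cover's origin, 18 mm above the plate's top face. Turns with the screw; at joint 0 its x is the cover's x.
- housing_1: Grey cast bearing housing, loose, 0.2 to 0.4 kg: foot 80 (x) by 44 (y) by 12 mm high, under an upright round body of radius 26 mm, 26 mm thick along y, centre 32 mm and top 58 mm above the underside, with a bore along y. Origin: centre of the foot's underside; z up. Two to four of the four housings are present.
- housing_2: Bearing housing like housing_1; may be absent.
- housing_3: Bearing housing like housing_1; may be absent.
- housing_4: Bearing housing like housing_1; may be absent.
- sleeve: Dark steel sleeve, 36 mm across, 50 mm high, standing on the far end of the board; bystander. Origin at its underside.
- spray_can: Plain blue spray can with a pale top, 64 mm across, 190 mm high; bystander. Origin at its underside.
- oil_bottle: Black oil bottle, 72 mm across, 200 mm high; bystander. Origin at its underside.
- tub: White plastic tub, 90 mm across, 80 mm high; bystander. Origin at its underside.
- spanner: Steel spanner lying on the bench; bystander. Origin at its underside.
- hammer: Hammer lying on the bench; bystander. Origin at its underside.
Mind the look-alikes: they are no part of the job. Leave any purple or yellow look-alike of the housing_3 alone.

How it is judged:
On the way, in this order (a step that is already met when the one before it is completed fails the run):
1. all three thumbscrews loosened (value of joint each of screw_a, screw_b, screw_c above 2.4 rad), for 0.2 s.
2. cover lying flat on the mat, let go (horizontal distance between cover and mat below 0.06 m and z of cover in the frame of mat between 0.01 and 0.045 m and angle between cover's own z axis and vertical below 0.15 rad and linear speed of cover below 0.02 m/s and contact force between the fingers and cover below 0.1 N), for 0.2 s.
3. every housing in the tray, tray still out in the bay (x of housing_1 in the frame of tray between -0.06 and 0.06 m and y of housing_1 in the frame of tray between -0.118 and 0.118 m and z of housing_1 in the frame of tray between -0.005 and 0.036 m and linear speed of each of housing_1, housing_2, housing_3, housing_4 below 0.03 m/s and contact force between the fingers and housing_1 below 0.1 N and x of housing_2 in the frame of tray between -0.06 and 0.06 m and y of housing_2 in the frame of tray between -0.118 and 0.118 m and z of housing_2 in the frame of tray between -0.005 and 0.036 m and contact force between the fingers and housing_2 below 0.1 N and x of housing_3 in the frame of tray between -0.06 and 0.06 m and y of housing_3 in the frame of tray between -0.118 and 0.118 m and z of housing_3 in the frame of tray between -0.005 and 0.036 m and contact force between the fingers and housing_3 below 0.1 N and x of housing_4 in the frame of tray between -0.06 and 0.06 m and y of housing_4 in the frame of tray between -0.118 and 0.118 m and z of housing_4 in the frame of tray between -0.005 and 0.036 m and contact force between the fingers and housing_4 below 0.1 N and x of tray in the frame of washer below 0.08 m), for 0.2 s.
4. tray slid home (x of tray in the frame of washer between 0.104 and 0.118 m and y of tray in the frame of washer between -0.008 and 0.008 m and z of tray in the frame of washer between 0.004 and 0.014 m and linear speed of tray below 0.02 m/s), for 0.2 s.
At the end, for the whole second after the job is handed in: All three thumbscrews turned past 2.4 rad; the cover flat (within 0.15 rad) on the mat with its centre within 60 mm of the mat's centre; every housing present at rest within the tray's rim, on its floor (not stacked); the tray home, within 8 mm of its stop; everything let go and at rest (all of step 1 and all of step 2 and all of step 4 and x of housing_1 in the frame of tray between -0.06 and 0.06 m and y of housing_1 in the frame of tray between -0.118 and 0.118 m and z of housing_1 in the frame of tray between -0.005 and 0.036 m and linear speed of each of housing_1, housing_2, housing_3, housing_4 below 0.03 m/s and contact force between the fingers and housing_1 below 0.1 N and x of housing_2 in the frame of tray between -0.06 and 0.06 m and y of housing_2 in the frame of tray between -0.118 and 0.118 m and z of housing_2 in the frame of tray between -0.005 and 0.036 m and contact force between the fingers and housing_2 below 0.1 N and x of housing_3 in the frame of tray between -0.06 and 0.06 m and y of housing_3 in the frame of tray between -0.118 and 0.118 m and z of housing_3 in the frame of tray between -0.005 and 0.036 m and contact force between the fingers and housing_3 below 0.1 N and x of housing_4 in the frame of tray between -0.06 and 0.06 m and y of housing_4 in the frame of tray between -0.118 and 0.118 m and z of housing_4 in the frame of tray between -0.005 and 0.036 m and contact force between the fingers and housing_4 below 0.1 N); the robot touches nothing.
It fails at once if the cover is forced up while a thumbscrew still holds it (z of cover in the frame of washer above 0.1 m and value of joint any of screw_a, screw_b, screw_c below 1 rad).
It fails at once if a bystander is knocked over or pushed away (more than 80 mm, or tipped) (distance of any of sleeve, spray_can, oil_bottle, tub, spanner, hammer from where it was at the start of the episode above 0.08 m or angle between any of sleeve, spray_can, oil_bottle, tub's own z axis and vertical above 0.6 rad).
Of housing_1, housing_2, housing_3, housing_4 only 2 to 4 are there at a start; the rules pass over those that are not, and their reading is None.
At some moment in a run one of housing_1, housing_2, housing_3, housing_4 may be knocked a few centimetres aside while the robot is not near it.
It also fails if it takes over 210 s, if anything falls off the work surface, if the arm or the gripper's body presses on something with over 40 N, if the wrist force passes 120 N, or if a joint passes its speed limit or range.

ROBOT

A 6-joint arm with a two-finger parallel gripper is mounted at the origin on the work surface. World frame = base frame: x ahead of the robot, y to its left, z up, the work surface at z = 0. Lengths are in m, angles in rad, forces in N, time in s.
With the tool pointing down it reaches from about 0.275 to 0.825 m from the base axis. Payload 5.2 kg.
Tool frame: the origin (TCP) lies at the centre of the arm's flange, where the gripper is bolted on; the fingertips stand 186 mm ahead of it and the grasp point (between the pads) lies 167 mm ahead of it; y points along the fingers, x is the direction in which the jaws open and shut, and the axes are right-handed (so a half turn about y gives the same grasp; the last joint's range is limited). The gripper opens to 93 mm and grips with 3 to 60 N. Pads are 15 mm wide; open, the fingers measure 128 mm over their backs; the gripper's body (75 mm by 188 mm) begins 65 mm behind the grasp point.
Start: joints at [0.977, 0.259, 1.535, -0, 1.348, -0.203], TCP at [0.209, 0.509, 0.405] pointing down, gripper open.
Joint ranges: [-3.14, 3.14], [-0.91, 2.08], [0.19, 2.58], [-1.22, 4.36], [0.22, 2.71], [-3.12, 3.12]. Speed limits (rad/s): [2.57, 2.57, 3.14, 3.14, 3.14, 3.14].

INTERFACE

Orientations are given as a rotation vector (axis times angle).
In Python, from bench import * gives the robot as it stands.
- The arm moves only by the tool play_rows, never from a script. Its argument "targets" is a list of rows, each an object with "dr": the turn, a rotation vector about the tool's x, y, z in rad, a list of three; "delta_pos": the shift along the tool's x, y, z in mm, a list of three; "fingers": the finger opening in mm, from 0 to 93. A call has 1 to 8 rows; each row is the pose to reach, as a shift and turn from the pose measured when the call began, along the tool's axes at that moment; what a row does not reach only later rows make up. A row lasts 1/10 s, in which the tool goes at most 50 mm and 8.59 degrees, less where a joint would pass 70% of its speed; a pose out of reach is approached as far as the arm can. A call with a gripper value outside its range is refused whole. The fingers move at their own pace and stop on an object; the grip force is fixed at half the most. Time passes only in rows, so rows that repeat a pose let the fingers close. It gives the time, the measured TCP pose, the force and the opening at its end, in the units of the state.
- sense(): the state, without advancing time (a new reading comes with each control period).
- capture(name): name is "scene" or "top"; returns the picture (420x560x3 uint8, blue, green, red); there is no depth.
- get_calibration(name): a dict with "fx", "fy", "cx", "cy" (pixels), "rvec" (rotation vector, rad) and "tvec" (3), from world to camera coordinates, as OpenCV has them. Camera axes: x right, y down, z forward; pixel columns grow to the right and rows downward; lengths in m; the calibration is good to about 2 mm. A picture is of the moment at which its call begins. get_calibration takes no time and is no camera call.
- finish_job(): hands the job in, once; it reports no verdict.
The state is a dict: "t": time; "qpos": joint angles; "qvel": joint speeds; "effort": joint torques, N m; "tool_pos": TCP position; "tool_rot": TCP orientation; "force": force on the tool from outside, world axes, zero at the start; "wrist_torque": the same for the moment, N m; "finger_gap": finger opening in m.
Only numpy, scipy, OpenCV 4.12 (cv2) and the standard library are available. Lean on these libraries where they do the work, as an engineer would, in place of code of your own. Each camera call takes 0.05 s, during which the arm holds its last target. There are 200 camera calls.

## Working session

There is one attempt and no reset: what is moved stays moved. The work goes in short steps, Python scripts to look and compute and a tool call to move; the robot and the scene stay as the last step left them, time stands still between calls to the robot, and variables do not carry over. Pictures are saved under pics/ and viewed, about 12 in all and at most 16, crops included, and the job is handed in when it is done.

Besides the shell and the picture viewer there is one more tool, called after "Call:" as a command line: name --argument value ..., lists and objects as JSON in quotes. play_rows: Moves the arm, as the interface text tells. Its arguments: {"type":"object","properties":{"targets":{"type":"array","items":{"type":"object","properties":{"dr":{"type":"array","items":{"type":"number"}},"delta_pos":{"type":"array","items":{"type":"number"}},"fingers":{"type":"number"}}}}},"required":["targets"]}

```bash
mkdir -p pics; ls; python3 - <<'E'
from bench import *
import cv2
s=sense();print(s)
for n in("scene","top"):
    cv2.imwrite(f"pics/{n}0.png",capture(n));print(n,get_calibration(n))
E
```

```text
pics
{'t': 0.0, 'qpos': array([ 9.77191099e-01,  2.59349995e-01,  1.53611149e+00, -2.60450520e-05,
        1.34799549e+00, -2.02834834e-01]), 'qvel': array([ 0.00084116,  0.00051999, -0.00086011, -0.00168382, -0.00080598,
        0.00011078]), 'effort': array([-1.06479976e-03, -4.37322664e+01, -2.83998370e+01,  7.16964388e-02,
        4.13425604e-02, -1.67937692e-04]), 'tool_pos': array([0.20936806, 0.50834929, 0.40390223]), 'tool_rot': array([-1.36984329, -0.915402  ,  0.91823091]), 'force': array([ 0.1678954 ,  0.97782598, -0.02353107]), 'wrist_torque': array([ 0.01278062, -0.0332684 , -0.01134078]), 'finger_gap': 0.09287160870541153}
scene {'fx': 444.05717460038454, 'fy': 444.05717460038454, 'cx': 284.6880561487938, 'cy': 210.66214555803973, 'rvec': array([ 0.84744278,  2.43841247, -1.16898858]), 'tvec': array([ 0.46563843, -0.06674962,  1.42961011])}
top {'fx': 433.64213932680167, 'fy': 433.64213932680167, 'cx': 277.70407199213616, 'cy': 210.4922732665572, 'rvec': array([ 2.1318646 , -2.1898004 ,  0.12333221]), 'tvec': array([-0.0504909 ,  0.52143029,  1.28771658])}
```

View pics/top0.png

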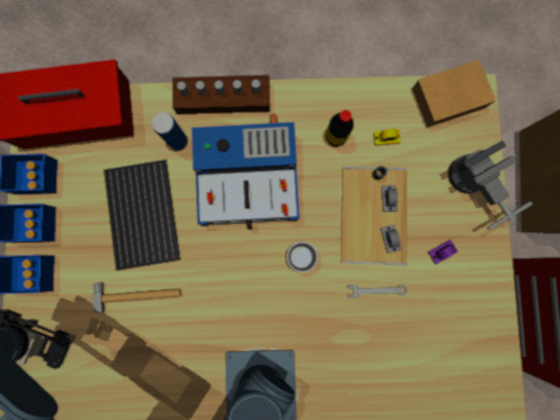

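View pics/scene0.png

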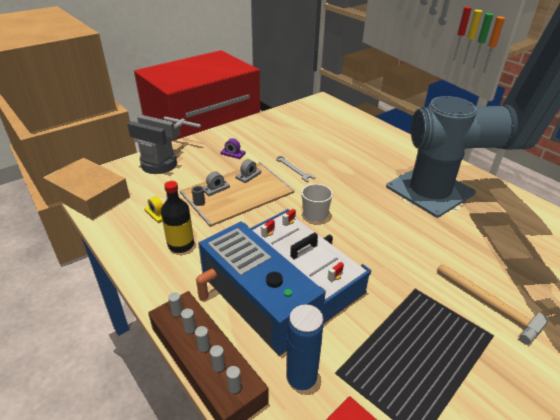

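```bash
cat > h.py <<'E'
from bench import *
import numpy as np, cv2
from scipy.spatial.transform import Rotation as R
def ray(n,px):
    c=get_calibration(n); Rm=R.from_rotvec(c["rvec"]).as_matrix(); t=np.array(c["tvec"])
    d=Rm.T@np.array([(px[0]-c["cx"])/c["fx"],(px[1]-c["cy"])/c["fy"],1.]); return -Rm.T@t,d
def onz(n,px,z):
    o,d=ray(n,px); return (o+d*(z-o[2])/d[2])
def proj(n,P):
    c=get_calibration(n); K=np.array([[c["fx"],0,c["cx"]],[0,c["fy"],c["cy"]],[0,0,1]])
    return cv2.projectPoints(np.array([P],float),np.array(c["rvec"]),np.array(c["tvec"]),K,None)[0].reshape(-1,2)
def blobs(mask,amin=20):
    n,l,s,c=cv2.connectedComponentsWithStats(mask.astype(np.uint8)); return [(s[i,4],c[i].round(1),s[i,:4],l==i) for i in range(1,n) if s[i,4]>=amin]
# tool: y down. yaw = world angle of tool x axis
def pose():
    s=sense(); M=R.from_rotvec(s["tool_rot"]).as_matrix(); return np.array(s["tool_pos"]),M,s
def plan(grasp,yaw):
    """grasp point world xyz (m), jaw axis yaw world; prints delta_pos (mm), dr"""
    p,M,s=pose(); y=np.array([0,0,-1.]); x=np.array([np.cos(yaw),np.sin(yaw),0])
    if 0:pass
    T=np.column_stack([x,y,np.cross(x,y)]); tcp=np.array(grasp)+[0,0,.167]
    print("d",(M.T@(tcp-p)*1e3).round(1),"dr",R.from_matrix(M.T@T).as_rotvec().round(3))
def show():
    p,M,s=pose(); print("t",round(s["t"],2),"grasp",(p+M[:,1]*.167).round(4),"yaw",np.degrees(np.arctan2(M[1,0],M[0,0])).round(2),"gap",s["finger_gap"].round(4) if hasattr(s["finger_gap"],"round") else s["finger_gap"],"F",np.round(s["force"],1),"q6",s["qpos"].round(2)); 
E
python3 - <<'E'
from h import *
show();print(pose()[1].round(3))
for n in("scene","top"):
    o,d=ray(n,(280,210));print(n,o.round(3),onz(n,(280,210),0).round(3))
E
```

```text
t 0.1 grasp [0.2092 0.5082 0.237 ] yaw 67.61 gap 0.09336138745335663 F [-0.1  0.4  0.2] q6 [ 0.98  0.26  1.54  0.    1.35 -0.2 ]
[[ 0.381 -0.001 -0.925]
 [ 0.925 -0.001  0.381]
 [-0.002 -1.     0.   ]]
scene [1.105 0.602 0.826] [ 0.447 -0.211  0.   ]
top [ 0.368 -0.065  1.339] [ 0.525 -0.072  0.   ]
```

```bash
python3 - <<'E'
from h import *
im=cv2.imread("pics/top0.png"); sc=cv2.imread("pics/scene0.png")
a=cv2.resize(im[115:240,185:305],None,fx=4.5,fy=4.5,interpolation=cv2.INTER_CUBIC)
cv2.imwrite("pics/c1.png",a)
b=cv2.resize(im[155:275,335:415],None,fx=4.5,fy=4.5,interpolation=cv2.INTER_CUBIC)
c=cv2.resize(sc[120:240,170:320],None,fx=2.9,fy=2.9,interpolation=cv2.INTER_CUBIC)
o=np.zeros((540,800,3),np.uint8);o[:b.shape[0],:b.shape[1]]=b;o[:c.shape[0],365:365+c.shape[1]]=c
cv2.imwrite("pics/c2.png",o)
h=cv2.cvtColor(im,cv2.COLOR_BGR2HSV);H,S,V=cv2.split(h)
red=((H<10)|(H>170))&(S>130)&(V>90); red[:160]=0;red[:,:190]=0;red[:,310:]=0
for A,ct,bb,m in blobs(red,5): print("red",A,ct,bb,onz("top",ct,.093).round(4))
dark=(V<70);dark[:155]=0;dark[275:]=0;dark[:,185:]=0;dark[:,100]=0
for A,ct,bb,m in blobs(dark,2000):
    r=cv2.minAreaRect(np.argwhere(m)[:,::-1].astype(np.float32)); print("mat",r); bx=cv2.boxPoints(r); 
    P=np.array([onz("top",q,.004) for q in bx]);print(P.round(3),P.mean(0).round(4))
bl=(H>95)&(H<120)&(S>120)&(V>40); bl[:,:188]=0; bl[:,302:]=0
for A,ct,bb,m in blobs(bl,300):
    print("blue",A,ct,bb)
E
```

```text
red 36 [283.1 184.6] [281 180   5  11] [ 0.5881 -0.0822  0.093 ]
red 34 [209.2 197.6] [207 193   5  10] [0.5556 0.1334 0.093 ]
red 38 [284.6 208.7] [282 204   6  11] [ 0.5173 -0.0845  0.093 ]
mat ((140.73001098632812, 214.61000061035156), (101.54052734375, 64.06387329101562), 81.8698959350586)
[[0.669 0.484 0.004]
 [0.693 0.285 0.004]
 [0.377 0.24  0.004]
 [0.355 0.434 0.004]] [0.5237 0.3605 0.004 ]
blue 2755 [233.4 148.5] [193 123 103  47]
```

View pics/c1.png

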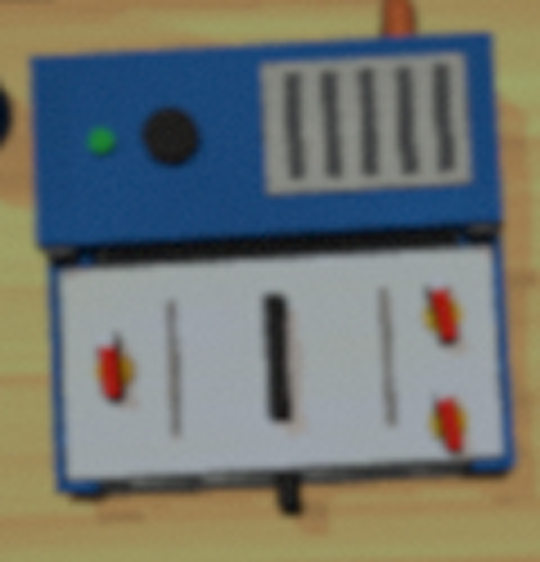

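View pics/c2.png

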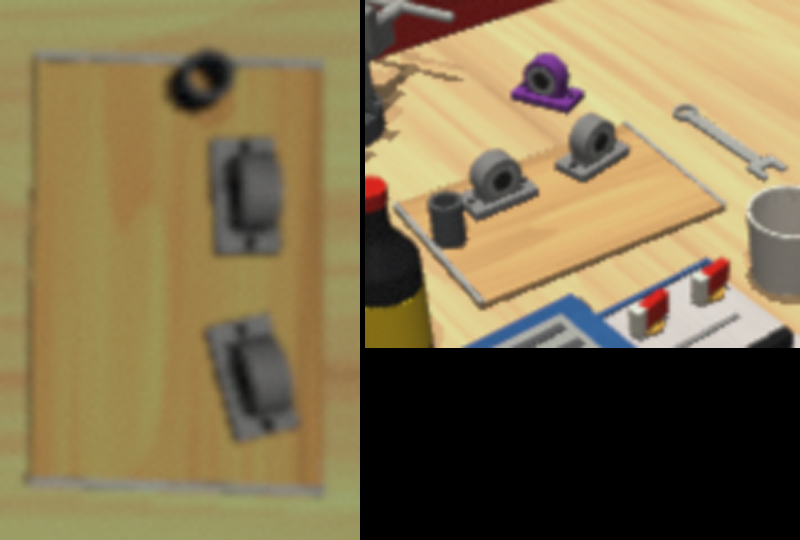

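```bash
python3 - <<'E'
from h import *
im=cv2.imread("pics/top0.png"); sc=cv2.imread("pics/scene0.png")
def hsv(i): return cv2.split(cv2.cvtColor(i,cv2.COLOR_BGR2HSV))
H,S,V=hsv(im)
w=(S<60)&(V>110); w[:165]=0;w[230:]=0;w[:,:193]=0;w[:,302:]=0
A,ct,bb,m=max(blobs(w,500),key=lambda b:b[0]); print(A,ct,bb)
r=cv2.minAreaRect(np.argwhere(m)[:,::-1].astype(np.float32));bx=cv2.boxPoints(r)
P=np.array([onz("top",q,.075) for q in bx])[:,:2];print(P.round(4),"c",P.mean(0).round(4))
for i in range(4):
    d=P[(i+1)%4]-P[i];print(np.linalg.norm(d).round(4),np.degrees(np.arctan2(d[1],d[0])).round(2))
hd=(V<60); hd[:178]=0;hd[210:]=0;hd[:,:238]=0;hd[:,256:]=0
for A,ct,bb,m in blobs(hd,30):
    q=np.argwhere(m)[:,::-1]; print("handle",A,ct,bb,onz("top",ct,.110).round(4)); l=cv2.fitLine(q.astype(np.float32),2,0,.01,.01).ravel()
    e=[onz("top",ct+k*l[:2]*10,.11) for k in(-1,1)];d=e[1]-e[0];print(np.degrees(np.arctan2(d[1],d[0])).round(2))
for n,i in(("top",im),("scene",sc)):
    H,S,V=hsv(i); red=((H<8)|(H>172))&(S>140)&(V>90)
    if n=="top": red[:170]=0;red[225:]=0;red[:,:195]=0;red[:,300:]=0
    else: red[:190]=0;red[300:]=0;red[:,:240]=0;red[:,370:]=0
    for A,ct,bb,m in blobs(red,8):
        q=np.argwhere(m)[:,::-1].astype(np.float32);l=cv2.fitLine(q,2,0,.01,.01).ravel()
        e=[onz(n,l[2:]+k*l[:2]*8,.1) for k in(-1,1)];d=e[1]-e[0]
        print(n,A,ct,onz(n,ct,.095).round(4),np.degrees(np.arctan2(d[1],d[0])).round(1))
# yellow/purple no; scale check
x=cv2.resize(sc[195:300,240:375],None,fx=5.9,fy=5.7,interpolation=cv2.INTER_CUBIC);cv2.imwrite("pics/c3.png",x)
for n,px,z in(("can",(163,123),.19),("bottle",(345,116),.2)):print(n,onz("top",px,z).round(3))
E
```

```text
4111 [246.1 195.3] [198 170  99  52]
[[ 0.6275  0.1716]
 [ 0.6363 -0.1159]
 [ 0.4974 -0.1193]
 [ 0.4888  0.1645]] c [0.5625 0.0252]
0.2876 -88.25
0.1389 -178.58
0.284 91.72
0.1389 2.9
handle 81 [246.2 194.3] [245 181   4  27] [0.5598 0.0246 0.11  ]
-178.54
top 33 [283.2 184.5] [ 0.588  -0.0825  0.095 ] -167.8
top 34 [209.2 197.6] [0.5553 0.1331 0.095 ] -172.9
top 32 [284.5 209. ] [ 0.5162 -0.0842  0.095 ] -167.5
scene 61 [291.  213.9] [ 0.5095 -0.0866  0.095 ] -138.5
scene 68 [269.9 224.8] [ 0.5804 -0.0851  0.095 ] -134.9
scene 72 [338.1 268.2] [0.5501 0.1319 0.095 ] -151.4
can [0.751 0.243 0.19 ]
bottle [ 0.753 -0.254  0.2  ]
```

View pics/c3.png

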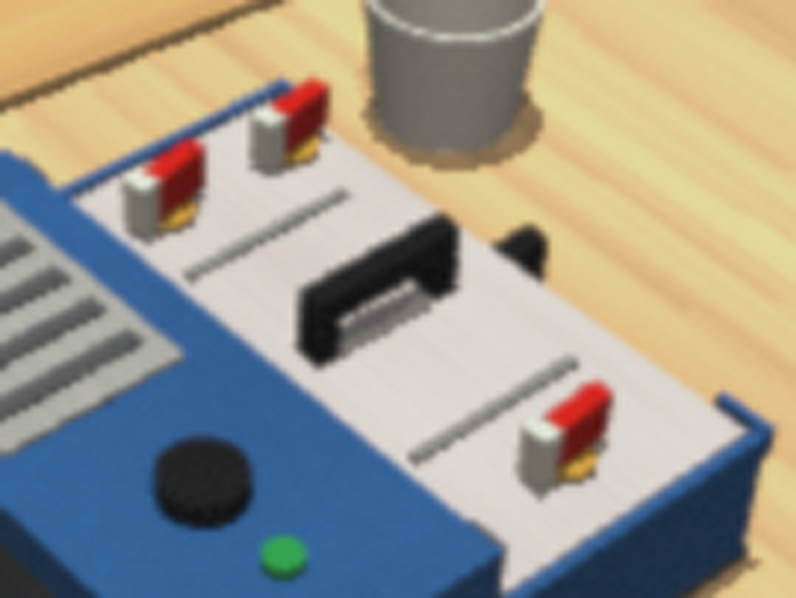

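```bash
python3 - <<'E'
from h import *
plan((.5574,.1328,.16),np.radians(-83))
E
```

```text
d [-214.6   77.2 -464.9] dr [ 2.000e-03  2.629e+00 -1.000e-03]
```

Call:
play_rows --targets '[{"delta_pos": [-215, 0, -465], "dr": [0, 2.63, 0], "fingers": 40}, {"delta_pos": [-215, 0, -465], "dr": [0, 2.63, 0], "fingers": 40}, {"delta_pos": [-215, 0, -465], "dr": [0, 2.63, 0], "fingers": 40}, {"delta_pos": [-215, 0, -465], "dr": [0, 2.63, 0], "fingers": 40}, {"delta_pos": [-215, 0, -465], "dr": [0, 2.63, 0], "fingers": 40}, {"delta_pos": [-215, 0, -465], "dr": [0, 2.63, 0], "fingers": 40}, {"delta_pos": [-215, 0, -465], "dr": [0, 2.63, 0], "fingers": 40}, {"delta_pos": [-215, 0, -465], "dr": [0, 2.63, 0], "fingers": 40}]'

```text
t: 0.9
tool_pos: [0.4821, 0.2131, 0.4041]
tool_rot: [-1.572, 0.021, -0.02]
force: [1.1, 1.3, -0.6]
finger_gap: 0.0405
```

```bash
python3 - <<'E'
from h import *
show()
plan((.5574,.1328,.16),np.radians(-83))
E
```

```text
t 0.9 grasp [0.482  0.213  0.2371] yaw -1.51 gap 0.040499217335645 F [ 1.1  1.3 -0.6] q6 [ 0.2   0.22  1.59 -0.    1.33  0.23]
d [ 77.4  77.1 -78.3] dr [1.000e-03 1.422e+00 0.000e+00]
```

Call:
play_rows --targets '[{"delta_pos": [77, 20, -78], "dr": [0, 1.42, 0], "fingers": 40}, {"delta_pos": [77, 77, -78], "dr": [0, 1.42, 0], "fingers": 40}, {"delta_pos": [77, 77, -78], "dr": [0, 1.42, 0], "fingers": 40}, {"delta_pos": [77, 77, -78], "dr": [0, 1.42, 0], "fingers": 40}, {"delta_pos": [77, 77, -78], "dr": [0, 1.42, 0], "fingers": 40}, {"delta_pos": [77, 77, -78], "dr": [0, 1.42, 0], "fingers": 40}, {"delta_pos": [77, 77, -78], "dr": [0, 1.42, 0], "fingers": 40}, {"delta_pos": [77, 77, -78], "dr": [0, 1.42, 0], "fingers": 40}]'

```text
t: 1.7
tool_pos: [0.5568, 0.133, 0.3265]
tool_rot: [-1.354, 0.953, -0.951]
force: [0.8, 0.3, 0.3]
finger_gap: 0.0401
```

```bash
python3 - <<'E'
from h import *
show()
plan((.5574,.1328,.093),np.radians(-83))
E
```

```text
t 1.7 grasp [0.5566 0.1328 0.1595] yaw -70.27 gap 0.04009438799514514 F [0.8 0.3 0.3] q6 [ 0.04  0.36  1.59 -0.    1.19  1.27]
d [ 0.3 66.5  0.6] dr [0.002 0.222 0.001]
```

Call:
play_rows --targets '[{"delta_pos": [0, 20, 1], "dr": [0, 0.22, 0], "fingers": 40}, {"delta_pos": [0, 40, 1], "dr": [0, 0.22, 0], "fingers": 40}, {"delta_pos": [0, 60, 1], "dr": [0, 0.22, 0], "fingers": 40}, {"delta_pos": [0, 60, 1], "dr": [0, 0.22, 0], "fingers": 40}, {"delta_pos": [0, 60, 1], "dr": [0, 0.22, 0], "fingers": 5}, {"delta_pos": [0, 60, 1], "dr": [0, 0.22, 0], "fingers": 5}, {"delta_pos": [0, 60, 1], "dr": [0, 0.22, 0], "fingers": 5}, {"delta_pos": [0, 60, 1], "dr": [0, 0.22, 0], "fingers": 5}]'

```text
t: 2.5
tool_pos: [0.558, 0.1331, 0.2675]
tool_rot: [-1.266, 1.116, -1.118]
force: [0.1, -2.3, 1.0]
finger_gap: 0.0124
```

```bash
python3 - <<'E'
from h import *
show()
cv2.imwrite("pics/s1.png",cv2.resize(capture("scene")[130:330,200:460],None,fx=2.5,fy=2.5))
E
```

```text
t 2.5 grasp [0.5581 0.1329 0.1005] yaw -82.86 gap 0.012350880285835171 F [ 0.1 -2.3  1. ] q6 [ 0.04  0.43  1.66 -0.    1.06  1.49]
```

View pics/s1.png

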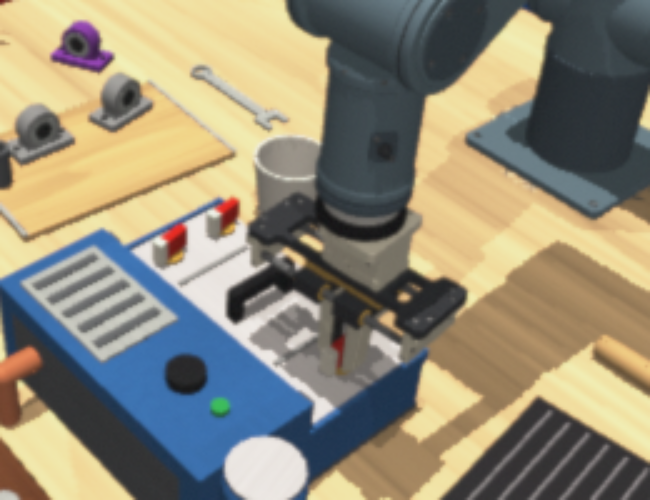

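Call:
play_rows --targets '[{"delta_pos": [0, 0, 0], "dr": [0, -0.14, 0], "fingers": 5}, {"delta_pos": [0, 0, 0], "dr": [0, -0.28, 0], "fingers": 5}, {"delta_pos": [0, 0, 0], "dr": [0, -0.42, 0], "fingers": 5}, {"delta_pos": [0, 0, 0], "dr": [0, -0.56, 0], "fingers": 5}, {"delta_pos": [0, 0, 0], "dr": [0, -0.7, 0], "fingers": 5}, {"delta_pos": [0, 0, 0], "dr": [0, -0.84, 0], "fingers": 5}, {"delta_pos": [0, 0, 0], "dr": [0, -0.98, 0], "fingers": 5}, {"delta_pos": [0, 0, 0], "dr": [0, -1.1, 0], "fingers": 5}]'

```text
t: 3.35
tool_pos: [0.558, 0.1328, 0.2676]
tool_rot: [-1.556, 0.267, -0.268]
force: [-0.3, -0.6, -2.9]
finger_gap: 0.0116
```

Call:
play_rows --targets '[{"delta_pos": [0, 0, 0], "dr": [0, -0.14, 0], "fingers": 5}, {"delta_pos": [0, 0, 0], "dr": [0, -0.28, 0], "fingers": 5}, {"delta_pos": [0, 0, 0], "dr": [0, -0.42, 0], "fingers": 5}, {"delta_pos": [0, 0, 0], "dr": [0, -0.56, 0], "fingers": 5}, {"delta_pos": [0, 0, 0], "dr": [0, -0.7, 0], "fingers": 5}, {"delta_pos": [0, 0, 0], "dr": [0, -0.84, 0], "fingers": 5}, {"delta_pos": [0, 0, 0], "dr": [0, -0.98, 0], "fingers": 5}, {"delta_pos": [0, 0, 0], "dr": [0, -1.1, 0], "fingers": 5}]'

```text
t: 4.15
tool_pos: [0.558, 0.1329, 0.2676]
tool_rot: [-1.488, -0.598, 0.598]
force: [-0.0, -0.2, -1.8]
finger_gap: 0.0118
```

```bash
python3 - <<'E'
from h import *
show(); print(sense()["wrist_torque"])
plan((.5574,.1328,.1005),np.radians(83))
E
```

```text
t 4.15 grasp [0.558  0.1326 0.1006] yaw 43.79 gap 0.011811446346705877 F [-0.  -0.2 -1.8] q6 [ 0.04  0.42  1.66 -0.    1.06 -0.72]
[ 0.09587131 -0.09477325 -0.06247522]
d [-0.5  0.1  0.3] dr [ 0.001 -0.684 -0.001]
```

Turning with about 0.06 N m, as expected.

Call:
play_rows --targets '[{"delta_pos": [0, 0, 0], "dr": [0, -0.14, 0], "fingers": 5}, {"delta_pos": [0, 0, 0], "dr": [0, -0.28, 0], "fingers": 5}, {"delta_pos": [0, 0, 0], "dr": [0, -0.42, 0], "fingers": 5}, {"delta_pos": [0, 0, 0], "dr": [0, -0.56, 0], "fingers": 5}, {"delta_pos": [0, 0, 0], "dr": [0, -0.68, 0], "fingers": 5}, {"delta_pos": [0, 0, 0], "dr": [0, -0.68, 0], "fingers": 5}]'

```text
t: 4.75
tool_pos: [0.5579, 0.1331, 0.2676]
tool_rot: [-1.267, -1.116, 1.117]
force: [0.9, 1.4, -1.8]
finger_gap: 0.0119
```

```bash
python3 - <<'E'
from h import *
show(); print(sense()["wrist_torque"])
E
```

```text
t 4.75 grasp [0.558  0.133  0.1006] yaw 82.81 gap 0.011934003414681656 F [ 0.9  1.4 -1.8] q6 [ 0.04  0.42  1.66 -0.    1.06 -1.4 ]
[ 0.31426236 -0.04132269  0.02943544]
```

Call:
play_rows --targets '[{"delta_pos": [0, 0, 0], "dr": [0, 0, 0], "fingers": 40}, {"delta_pos": [0, 0, 0], "dr": [0, 0, 0], "fingers": 40}, {"delta_pos": [0, -20, 0], "dr": [0, 0, 0], "fingers": 40}, {"delta_pos": [0, -60, 0], "dr": [0, 0, 0], "fingers": 40}, {"delta_pos": [0, -60, 0], "dr": [0, 0, 0], "fingers": 40}]'

```text
t: 5.25
tool_pos: [0.5595, 0.1333, 0.3329]
tool_rot: [-1.274, -1.122, 1.11]
force: [1.1, -0.0, 0.7]
finger_gap: 0.0396
```

```bash
python3 - <<'E'
from h import *
show(); plan((.5182,-.0846,.16),np.radians(14-90))
E
```

```text
t 5.25 grasp [0.5612 0.1332 0.1659] yaw 82.72 gap 0.039563800046444365 F [ 1.1 -0.   0.7] q6 [ 0.04  0.36  1.58 -0.    1.19 -1.4 ]
d [-221.4    5.6   13.5] dr [2.00e-03 2.77e+00 1.40e-02]
```

Call:
play_rows --targets '[{"delta_pos": [-220, 0, 13], "dr": [0, 2.77, 0], "fingers": 40}, {"delta_pos": [-220, 0, 13], "dr": [0, 2.77, 0], "fingers": 40}, {"delta_pos": [-220, 0, 13], "dr": [0, 2.77, 0], "fingers": 40}, {"delta_pos": [-220, 0, 13], "dr": [0, 2.77, 0], "fingers": 40}, {"delta_pos": [-220, 0, 13], "dr": [0, 2.77, 0], "fingers": 40}, {"delta_pos": [-220, 0, 13], "dr": [0, 2.77, 0], "fingers": 40}, {"delta_pos": [-220, 0, 13], "dr": [0, 2.77, 0], "fingers": 40}, {"delta_pos": [-220, 0, 13], "dr": [0, 2.77, 0], "fingers": 40}]'

```text
t: 6.05
tool_pos: [0.5186, -0.0839, 0.3324]
tool_rot: [-1.56, -0.189, 0.182]
force: [-0.1, -0.3, 0.2]
finger_gap: 0.0401
```

Call:
play_rows --targets '[{"dr": [0, 1.2, 0], "delta_pos": [0, 0, 0], "fingers": 40}, {"dr": [0, 1.2, 0], "delta_pos": [0, 0, 0], "fingers": 40}, {"dr": [0, 1.2, 0], "delta_pos": [0, 0, 0], "fingers": 40}, {"dr": [0, 1.2, 0], "delta_pos": [0, 0, 0], "fingers": 40}, {"dr": [0, 1.2, 0], "delta_pos": [0, 0, 0], "fingers": 40}, {"dr": [0, 1.2, 0], "delta_pos": [0, 0, 0], "fingers": 40}, {"dr": [0, 1.2, 0], "delta_pos": [0, 0, 0], "fingers": 40}, {"dr": [0, 1.2, 0], "delta_pos": [0, 0, 0], "fingers": 40}]'

```text
t: 6.85
tool_pos: [0.5184, -0.0839, 0.3321]
tool_rot: [-1.433, 0.748, -0.752]
force: [-0.0, -0.1, -0.1]
finger_gap: 0.0399
```

```bash
python3 - <<'E'
from h import *
im=capture("top"); cv2.imwrite("pics/t2.png",im)
H,S,V=cv2.split(cv2.cvtColor(im,cv2.COLOR_BGR2HSV)); red=((H<8)|(H>172))&(S>140)&(V>70); red[:170]=0;red[225:]=0;red[:,:195]=0;red[:,300:]=0
for A,ct,bb,m in blobs(red,8):
    q=np.argwhere(m)[:,::-1].astype(np.float32);l=cv2.fitLine(q,2,0,.01,.01).ravel()
    e=[onz("top",l[2:]+k*l[:2]*8,.1) for k in(-1,1)];d=e[1]-e[0]
    print(A,ct,onz("top",ct,.1).round(4),np.degrees(np.arctan2(d[1],d[0])).round(1))
show(); plan((.5182,-.0846,.16),np.radians(14-90)); plan((.5182,-.0846,.1005),np.radians(14-90))
E
```

```text
36 [208.9 195. ] [0.5622 0.1331 0.1   ] -9.3
t 6.9 grasp [ 0.5191 -0.0834  0.1651] yaw -55.57 gap 0.039930513123686395 F [0.4 0.4 0.5] q6 [-0.37  0.27  1.7   0.    1.16  0.59]
d [ 0.4  5.1 -0.6] dr [-0.005  0.357 -0.001]
d [ 0.4 64.6 -0.9] dr [-0.005  0.357 -0.001]
```

Call:
play_rows --targets '[{"delta_pos": [0, 5, 0], "dr": [0, 0.15, 0], "fingers": 40}, {"delta_pos": [0, 15, 0], "dr": [0, 0.3, 0], "fingers": 40}, {"delta_pos": [0, 35, 0], "dr": [0, 0.36, 0], "fingers": 40}, {"delta_pos": [0, 64, 0], "dr": [0, 0.36, 0], "fingers": 40}, {"delta_pos": [0, 64, 0], "dr": [0, 0.36, 0], "fingers": 40}, {"delta_pos": [0, 64, 0], "dr": [0, 0.36, 0], "fingers": 5}, {"delta_pos": [0, 64, 0], "dr": [0, 0.36, 0], "fingers": 5}, {"delta_pos": [0, 64, 0], "dr": [0, 0.36, 0], "fingers": 5}]'

```text
t: 7.7
tool_pos: [0.5192, -0.0839, 0.2695]
tool_rot: [-1.308, 1.026, -1.032]
force: [-0.6, 0.3, 0.3]
finger_gap: 0.0206
```

```bash
python3 - <<'E'
from h import *
show(); plan((.5182,-.0846,.1005),np.radians(83))
cv2.imwrite("pics/s2.png",cv2.resize(capture("scene")[130:330,200:460],None,fx=2.5,fy=2.5))
E
```

```text
t 7.7 grasp [ 0.5203 -0.0836  0.1025] yaw -76.17 gap 0.02055281499066923 F [-0.6  0.3  0.3] q6 [-0.37  0.35  1.77  0.    1.02  0.95]
d [ 0.4  2.  -1.2] dr [-2.000e-03 -2.778e+00  9.000e-03]
```

View pics/s2.png

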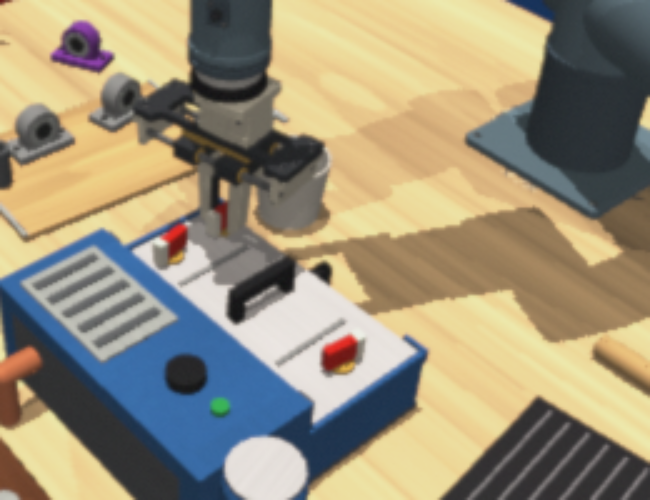

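Call:
play_rows --targets '[{"delta_pos": [0, 1, 0], "dr": [0, 0, 0], "fingers": 5}, {"delta_pos": [0, 1, 0], "dr": [0, 0, 0], "fingers": 5}, {"delta_pos": [0, 1, 0], "dr": [0, -0.14, 0], "fingers": 5}, {"delta_pos": [0, 1, 0], "dr": [0, -0.28, 0], "fingers": 5}, {"delta_pos": [0, 1, 0], "dr": [0, -0.42, 0], "fingers": 5}, {"delta_pos": [0, 1, 0], "dr": [0, -0.56, 0], "fingers": 5}, {"delta_pos": [0, 1, 0], "dr": [0, -0.7, 0], "fingers": 5}, {"delta_pos": [0, 1, 0], "dr": [0, -0.84, 0], "fingers": 5}]'

```text
t: 8.55
tool_pos: [0.5189, -0.0834, 0.2692]
tool_rot: [-1.533, 0.375, -0.383]
force: [-3.8, 2.4, 8.2]
finger_gap: 0.0116
```

Call:
play_rows --targets '[{"delta_pos": [0, 0, 0], "dr": [0, -0.14, 0], "fingers": 5}, {"delta_pos": [0, 0, 0], "dr": [0, -0.28, 0], "fingers": 5}, {"delta_pos": [0, 0, 0], "dr": [0, -0.42, 0], "fingers": 5}, {"delta_pos": [0, 0, 0], "dr": [0, -0.56, 0], "fingers": 5}, {"delta_pos": [0, 0, 0], "dr": [0, -0.7, 0], "fingers": 5}, {"delta_pos": [0, 0, 0], "dr": [0, -0.84, 0], "fingers": 5}, {"delta_pos": [0, 0, 0], "dr": [0, -0.98, 0], "fingers": 5}, {"delta_pos": [0, 0, 0], "dr": [0, -1.1, 0], "fingers": 5}]'

```text
t: 9.35
tool_pos: [0.518, -0.0834, 0.2693]
tool_rot: [-1.513, -0.49, 0.484]
force: [-4.8, -0.1, 3.8]
finger_gap: 0.0117
```

```bash
python3 - <<'E'
from h import *
show(); print(sense()["wrist_torque"]); plan((.5182,-.0846,.1005),np.radians(83))
E
```

```text
t 9.35 grasp [ 0.5186 -0.0829  0.1023] yaw 35.64 gap 0.011654279344232084 F [-4.8 -0.1  3.8] q6 [-0.37  0.35  1.78  0.    1.02 -1.  ]
[-0.24754189  0.92773336 -0.09141653]
d [-0.6  1.8 -1.1] dr [ 0.001 -0.827  0.004]
```

Call:
play_rows --targets '[{"delta_pos": [0, 0, 0], "dr": [0, -0.14, 0], "fingers": 5}, {"delta_pos": [0, 0, 0], "dr": [0, -0.28, 0], "fingers": 5}, {"delta_pos": [0, 0, 0], "dr": [0, -0.42, 0], "fingers": 5}, {"delta_pos": [0, 0, 0], "dr": [0, -0.56, 0], "fingers": 5}, {"delta_pos": [0, 0, 0], "dr": [0, -0.7, 0], "fingers": 5}, {"delta_pos": [0, 0, 0], "dr": [0, -0.82, 0], "fingers": 5}, {"delta_pos": [0, 0, 0], "dr": [0, -0.82, 0], "fingers": 5}]'

```text
t: 10.05
tool_pos: [0.5177, -0.084, 0.2693]
tool_rot: [-1.267, -1.117, 1.113]
force: [-2.6, -5.6, 0.7]
finger_gap: 0.0118
```

```bash
python3 - <<'E'
from h import *
show(); print(sense()["wrist_torque"])
E
```

```text
t 10.05 grasp [ 0.518  -0.0837  0.1023] yaw 82.71 gap 0.011783974797992999 F [-2.6 -5.6  0.7] q6 [-0.37  0.35  1.78  0.    1.02 -1.82]
[-0.81658094  0.79966065  0.03528509]
```

Call:
play_rows --targets '[{"delta_pos": [0, 0, 0], "dr": [0, 0, 0], "fingers": 40}, {"delta_pos": [0, 0, 0], "dr": [0, 0, 0], "fingers": 40}, {"delta_pos": [0, -20, 0], "dr": [0, 0, 0], "fingers": 40}, {"delta_pos": [0, -60, 0], "dr": [0, 0, 0], "fingers": 40}, {"delta_pos": [0, -60, 0], "dr": [0, 0, 0], "fingers": 40}]'

```text
t: 10.55
tool_pos: [0.5193, -0.0843, 0.334]
tool_rot: [-1.276, -1.122, 1.109]
force: [1.1, -0.4, 0.1]
finger_gap: 0.0399
```

```bash
python3 - <<'E'
from h import *
show(); plan((.5894,-.0824,.16),np.radians(14-90))
E
```

```text
t 10.55 grasp [ 0.5211 -0.0845  0.167 ] yaw 82.63 gap 0.03986342285207259 F [ 1.1 -0.4  0.1] q6 [-0.37  0.27  1.7   0.    1.16 -1.82]
d [ 10.9   7.8 -69.2] dr [2.000e-03 2.769e+00 1.500e-02]
```

Call:
play_rows --targets '[{"delta_pos": [11, 0, -69], "dr": [0, 2.77, 0.01], "fingers": 40}, {"delta_pos": [11, 0, -69], "dr": [0, 2.77, 0.01], "fingers": 40}, {"delta_pos": [11, 0, -69], "dr": [0, 2.77, 0.01], "fingers": 40}, {"delta_pos": [11, 0, -69], "dr": [0, 2.77, 0.01], "fingers": 40}, {"delta_pos": [11, 0, -69], "dr": [0, 2.77, 0.01], "fingers": 40}, {"delta_pos": [11, 0, -69], "dr": [0, 2.77, 0.01], "fingers": 40}, {"delta_pos": [11, 0, -69], "dr": [0, 2.77, 0.01], "fingers": 40}, {"delta_pos": [11, 0, -69], "dr": [0, 2.77, 0.01], "fingers": 40}]'

```text
t: 11.35
tool_pos: [0.5891, -0.0819, 0.3341]
tool_rot: [-1.561, -0.188, 0.182]
force: [0.2, -0.0, 0.2]
finger_gap: 0.0397
```

Call:
play_rows --targets '[{"dr": [0, 1.2, 0], "delta_pos": [0, 0, 0], "fingers": 40}, {"dr": [0, 1.2, 0], "delta_pos": [0, 0, 0], "fingers": 40}, {"dr": [0, 1.2, 0], "delta_pos": [0, 0, 0], "fingers": 40}, {"dr": [0, 1.2, 0], "delta_pos": [0, 0, 0], "fingers": 40}, {"dr": [0, 1.2, 0], "delta_pos": [0, 0, 0], "fingers": 40}, {"dr": [0, 1.2, 0], "delta_pos": [0, 0, 0], "fingers": 40}, {"dr": [0, 1.2, 0], "delta_pos": [0, 0, 0], "fingers": 40}, {"dr": [0, 1.2, 0], "delta_pos": [0, 0, 0], "fingers": 40}]'

```text
t: 12.15
tool_pos: [0.5892, -0.0816, 0.3335]
tool_rot: [-1.433, 0.75, -0.753]
force: [-0.6, -0.3, 0.1]
finger_gap: 0.0399
```

```bash
python3 - <<'E'
from h import *
show(); plan((.5891,-.082,.1005),np.radians(14-90))
E
```

```text
t 12.15 grasp [ 0.5898 -0.0812  0.1665] yaw -55.23 gap 0.039949614355036384 F [-0.6 -0.3  0.1] q6 [-0.33  0.39  1.53  0.    1.22  0.64]
d [ 0.3 66.  -0.6] dr [-0.004  0.363 -0.001]
```

Call:
play_rows --targets '[{"delta_pos": [0, 5, 0], "dr": [0, 0.15, 0], "fingers": 40}, {"delta_pos": [0, 15, 0], "dr": [0, 0.3, 0], "fingers": 40}, {"delta_pos": [0, 35, 0], "dr": [0, 0.36, 0], "fingers": 40}, {"delta_pos": [0, 65, 0], "dr": [0, 0.36, 0], "fingers": 40}, {"delta_pos": [0, 66, 0], "dr": [0, 0.36, 0], "fingers": 40}, {"delta_pos": [0, 66, 0], "dr": [0, 0.36, 0], "fingers": 5}, {"delta_pos": [0, 66, 0], "dr": [0, 0.36, 0], "fingers": 5}, {"delta_pos": [0, 66, 0], "dr": [0, 0.36, 0], "fingers": 5}]'

```text
t: 12.95
tool_pos: [0.59, -0.0815, 0.269]
tool_rot: [-1.31, 1.021, -1.028]
force: [-0.2, -0.6, -0.4]
finger_gap: 0.0202
```

Call:
play_rows --targets '[{"delta_pos": [0, 0, 0], "dr": [0, 0, 0], "fingers": 5}, {"delta_pos": [0, 0, 0], "dr": [0, 0, 0], "fingers": 5}]'

```text
t: 13.15
tool_pos: [0.5903, -0.0816, 0.2701]
tool_rot: [-1.31, 1.02, -1.029]
force: [0.1, -0.2, 2.3]
finger_gap: 0.0113
```

```bash
python3 - <<'E'
from h import *
show()
E
```

```text
t 13.15 grasp [ 0.5917 -0.0813  0.1031] yaw -75.87 gap 0.011318369316944514 F [ 0.1 -0.2  2.3] q6 [-0.33  0.45  1.6   0.    1.08  1.  ]
```

Call:
play_rows --targets '[{"delta_pos": [0, 0, 0], "dr": [0, -0.14, 0], "fingers": 5}, {"delta_pos": [0, 0, 0], "dr": [0, -0.28, 0], "fingers": 5}, {"delta_pos": [0, 0, 0], "dr": [0, -0.42, 0], "fingers": 5}, {"delta_pos": [0, 0, 0], "dr": [0, -0.56, 0], "fingers": 5}, {"delta_pos": [0, 0, 0], "dr": [0, -0.7, 0], "fingers": 5}, {"delta_pos": [0, 0, 0], "dr": [0, -0.84, 0], "fingers": 5}, {"delta_pos": [0, 0, 0], "dr": [0, -0.98, 0], "fingers": 5}, {"delta_pos": [0, 0, 0], "dr": [0, -1.1, 0], "fingers": 5}]'

```text
t: 13.95
tool_pos: [0.5898, -0.081, 0.2701]
tool_rot: [-1.561, 0.167, -0.177]
force: [-2.1, 1.6, -0.2]
finger_gap: 0.0115
```

Call:
play_rows --targets '[{"delta_pos": [0, 0, 0], "dr": [0, -0.14, 0], "fingers": 5}, {"delta_pos": [0, 0, 0], "dr": [0, -0.28, 0], "fingers": 5}, {"delta_pos": [0, 0, 0], "dr": [0, -0.42, 0], "fingers": 5}, {"delta_pos": [0, 0, 0], "dr": [0, -0.56, 0], "fingers": 5}, {"delta_pos": [0, 0, 0], "dr": [0, -0.7, 0], "fingers": 5}, {"delta_pos": [0, 0, 0], "dr": [0, -0.84, 0], "fingers": 5}, {"delta_pos": [0, 0, 0], "dr": [0, -0.98, 0], "fingers": 5}, {"delta_pos": [0, 0, 0], "dr": [0, -1.1, 0], "fingers": 5}]'

```text
t: 14.75
tool_pos: [0.5893, -0.0811, 0.2701]
tool_rot: [-1.458, -0.697, 0.688]
force: [-1.8, -1.7, -0.8]
finger_gap: 0.012
```

```bash
python3 - <<'E'
from h import *
show(); plan((.5891,-.082,.1005),np.radians(83))
E
```

```text
t 14.75 grasp [ 0.5901 -0.0807  0.1031] yaw 50.8 gap 0.011971044981862907 F [-1.8 -1.7 -0.8] q6 [-0.33  0.45  1.6   0.    1.08 -1.21]
d [-0.8  2.6 -0.4] dr [ 0.004 -0.562  0.004]
```

Call:
play_rows --targets '[{"delta_pos": [0, 0, 0], "dr": [0, -0.14, 0], "fingers": 5}, {"delta_pos": [0, 0, 0], "dr": [0, -0.28, 0], "fingers": 5}, {"delta_pos": [0, 0, 0], "dr": [0, -0.42, 0], "fingers": 5}, {"delta_pos": [0, 0, 0], "dr": [0, -0.56, 0], "fingers": 5}, {"delta_pos": [0, 0, 0], "dr": [0, -0.56, 0], "fingers": 5}]'

```text
t: 15.25
tool_pos: [0.589, -0.0816, 0.2702]
tool_rot: [-1.267, -1.122, 1.115]
force: [-1.1, -3.7, -0.4]
finger_gap: 0.0122
```

Call:
play_rows --targets '[{"delta_pos": [0, 0, 0], "dr": [0, 0, 0], "fingers": 40}, {"delta_pos": [0, 0, 0], "dr": [0, 0, 0], "fingers": 40}, {"delta_pos": [0, -20, 0], "dr": [0, 0, 0], "fingers": 40}, {"delta_pos": [0, -65, 0], "dr": [0, 0, 0], "fingers": 40}, {"delta_pos": [0, -100, 0], "dr": [0, 0, 0], "fingers": 40}, {"delta_pos": [130, -100, 0], "dr": [0, 0, 0], "fingers": 40}, {"delta_pos": [130, -100, 0], "dr": [0, 0, 0], "fingers": 40}, {"delta_pos": [130, -100, 0], "dr": [0, 0, 0], "fingers": 40}]'

```text
t: 16.05
tool_pos: [0.6045, 0.0502, 0.3713]
tool_rot: [-1.267, -1.123, 1.112]
force: [-0.6, -0.7, 0.3]
finger_gap: 0.04
```

```bash
python3 - <<'E'
from h import *
sc=capture("scene"); cv2.imwrite("pics/s3.png",sc)
H,S,V=cv2.split(cv2.cvtColor(sc,cv2.COLOR_BGR2HSV)); red=((H<8)|(H>172))&(S>140)&(V>70);red[:190]=0;red[300:]=0;red[:,:240]=0;red[:,370:]=0
for A,ct,bb,m in blobs(red,8): print(A,ct,onz("scene",ct,.095).round(4))
im=capture("top"); H,S,V=cv2.split(cv2.cvtColor(im,cv2.COLOR_BGR2HSV)); red=((H<8)|(H>172))&(S>140)&(V>70); red[:170]=0;red[225:]=0;red[:,:195]=0;red[:,300:]=0
for A,ct,bb,m in blobs(red,8):
    q=np.argwhere(m)[:,::-1].astype(np.float32);l=cv2.fitLine(q,2,0,.01,.01).ravel()
    e=[onz("top",l[2:]+k*l[:2]*8,.1) for k in(-1,1)];d=e[1]-e[0]
    print(A,ct,onz("top",ct,.1).round(4),np.degrees(np.arctan2(d[1],d[0])).round(1))
x=np.hstack([cv2.resize(sc[195:300,240:375],None,fx=3,fy=3),cv2.resize(im[160:235,190:305],None,fx=3.4,fy=4.2)])
cv2.imwrite("pics/c4.png",x)
show(); plan((.5603,.0252,.16),np.radians(91.8))
E
```

```text
39 [284.4 217.2] [ 0.5319 -0.0864  0.095 ]
109 [266.6 227.6] [ 0.5937 -0.0815  0.095 ]
119 [335.4 270.9] [0.5609 0.1343 0.095 ]
24 [282.6 180.9] [ 0.5977 -0.0809  0.1   ] -7.8
34 [208.7 194.9] [0.5625 0.1337 0.1   ] -13.7
28 [284.2 205.9] [ 0.5246 -0.0835  0.1   ] -5.7
t 16.15 grasp [0.6053 0.0519 0.2038] yaw 83.11 gap 0.04015498541442097 F [-0.  -0.2  0.5] q6 [-0.1   0.38  1.45  0.    1.31 -1.55]
d [-31.4  43.5  40.9] dr [ 0.005 -0.152  0.004]
```

View pics/c4.png

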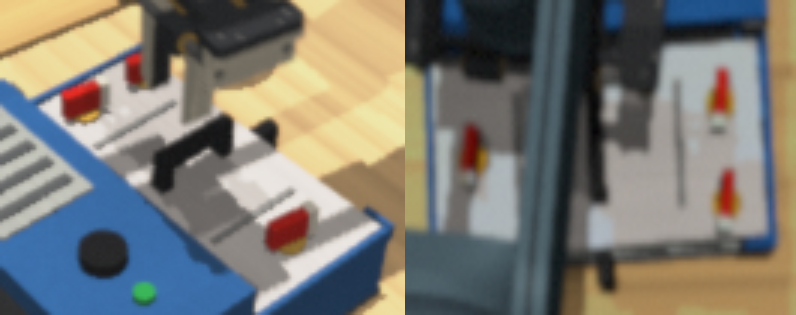

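Call:
play_rows --targets '[{"delta_pos": [-31, 0, 41], "dr": [0, -0.152, 0], "fingers": 40}, {"delta_pos": [-31, 30, 41], "dr": [0, -0.152, 0], "fingers": 40}, {"delta_pos": [-31, 65, 41], "dr": [0, -0.152, 0], "fingers": 40}, {"delta_pos": [-31, 98, 41], "dr": [0.005, -0.152, 0.004], "fingers": 40}, {"delta_pos": [-31, 98, 41], "dr": [0.005, -0.152, 0.004], "fingers": 40}]'

```text
t: 16.65
tool_pos: [0.5586, 0.0254, 0.2686]
tool_rot: [-1.188, -1.225, 1.234]
force: [0.7, 0.2, 0.3]
finger_gap: 0.0403
```

Call:
play_rows --targets '[{"delta_pos": [0, 0, 0], "dr": [0, 0, 0], "fingers": 3}, {"delta_pos": [0, 0, 0], "dr": [0, 0, 0], "fingers": 3}, {"delta_pos": [0, 0, 0], "dr": [0, 0, 0], "fingers": 3}, {"delta_pos": [0, 0, 0], "dr": [0, 0, 0], "fingers": 3}]'

```text
t: 17.05
tool_pos: [0.5592, 0.0252, 0.2701]
tool_rot: [-1.191, -1.227, 1.233]
force: [-0.1, 0.8, 3.4]
finger_gap: 0.0136
```

```bash
python3 - <<'E'
from h import *
show(); plan((.5603,.0252,.255),np.radians(91.8))
E
```

```text
t 17.05 grasp [0.5583 0.0253 0.1031] yaw 91.7 gap 0.013566558170944688 F [-0.1  0.8  3.4] q6 [-0.15  0.4   1.69 -0.    1.06 -1.75]
d [   0.  -151.9   -0.3] dr [-0.005 -0.002  0.   ]
```

Gripped (gap 13.6 mm). Lift straight up gently.

Call:
play_rows --targets '[{"delta_pos": [0, -5, 0], "dr": [0, 0, 0], "fingers": 3}, {"delta_pos": [0, -15, 0], "dr": [0, 0, 0], "fingers": 3}, {"delta_pos": [0, -30, 0], "dr": [0, 0, 0], "fingers": 3}, {"delta_pos": [0, -50, 0], "dr": [0, 0, 0], "fingers": 3}, {"delta_pos": [0, -75, 0], "dr": [0, 0, 0], "fingers": 3}, {"delta_pos": [0, -105, 0], "dr": [0, 0, 0], "fingers": 3}, {"delta_pos": [0, -135, 0], "dr": [0, 0, 0], "fingers": 3}, {"delta_pos": [0, -150, 0], "dr": [0, 0, 0], "fingers": 3}]'

```text
t: 17.85
tool_pos: [0.5601, 0.0253, 0.4236]
tool_rot: [-1.194, -1.23, 1.232]
force: [1.1, -0.6, -4.7]
finger_gap: 0.0136
```

```bash
python3 - <<'E'
from h import *
show(); plan((.524,.3605,.255),np.radians(9))
sc=capture("scene");im=capture("top")
cv2.imwrite("pics/t4.png",im);cv2.imwrite("pics/s4.png",sc)
E
```

```text
t 17.85 grasp [0.5598 0.0252 0.2566] yaw 91.71 gap 0.013580893954166588 F [ 1.1 -0.6 -4.7] q6 [-0.15  0.27  1.48 -0.    1.4  -1.75]
d [336.1   1.6  26.1] dr [-1.000e-03  1.444e+00 -1.000e-03]
```

View pics/s4.png

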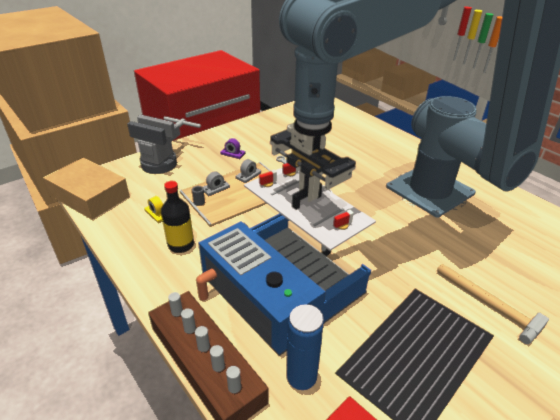

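Call:
play_rows --targets '[{"delta_pos": [25, 0, 2], "dr": [0, 0.08, 0], "fingers": 3}, {"delta_pos": [65, 0, 5], "dr": [0, 0.2, 0], "fingers": 3}, {"delta_pos": [105, 0, 8], "dr": [0, 0.34, 0], "fingers": 3}, {"delta_pos": [145, 0, 11], "dr": [0, 0.48, 0], "fingers": 3}, {"delta_pos": [185, 0, 14], "dr": [0, 0.62, 0], "fingers": 3}, {"delta_pos": [225, 0, 17], "dr": [0, 0.76, 0], "fingers": 3}, {"delta_pos": [265, 0, 20], "dr": [0, 0.9, 0], "fingers": 3}, {"delta_pos": [300, 0, 23], "dr": [0, 1.03, 0], "fingers": 3}]'

```text
t: 18.75
tool_pos: [0.5274, 0.3263, 0.4215]
tool_rot: [-1.525, -0.441, 0.446]
force: [-0.1, 0.4, -5.2]
finger_gap: 0.014
```

```bash
python3 - <<'E'
from h import *
show(); plan((.524,.3605,.12),np.radians(9))
E
```

```text
t 18.75 grasp [0.527  0.3261 0.2545] yaw 32.41 gap 0.013996410194079422 F [-0.1  0.4 -5.2] q6 [ 0.37  0.38  1.33 -0.    1.44 -0.19]
d [ 15.8 134.5  30.6] dr [ 0.     0.409 -0.003]
```

Call:
play_rows --targets '[{"delta_pos": [8, 5, 15], "dr": [0, 0.13, 0], "fingers": 3}, {"delta_pos": [16, 20, 30], "dr": [0, 0.27, 0], "fingers": 3}, {"delta_pos": [16, 50, 31], "dr": [0, 0.41, 0], "fingers": 3}, {"delta_pos": [16, 85, 31], "dr": [0, 0.41, 0], "fingers": 3}, {"delta_pos": [16, 120, 31], "dr": [0, 0.41, 0], "fingers": 3}, {"delta_pos": [16, 150, 31], "dr": [0, 0.41, 0], "fingers": 3}, {"delta_pos": [16, 170, 31], "dr": [0, 0.41, 0], "fingers": 3}, {"delta_pos": [16, 180, 31], "dr": [0, 0.41, 0], "fingers": 3}]'

```text
t: 19.55
tool_pos: [0.5224, 0.3602, 0.2376]
tool_rot: [-1.571, -0.115, 0.129]
force: [-0.5, -0.9, -4.9]
finger_gap: 0.0136
```

```bash
python3 - <<'E'
from h import *
show(); plan((.524,.3605,.063),np.radians(9))
E
```

```text
t 19.55 grasp [0.5209 0.3595 0.0706] yaw 8.92 gap 0.013586807594226506 F [-0.5 -0.9 -4.9] q6 [ 0.43  0.56  1.52 -0.    1.08  0.27]
d [1.7 7.6 0. ] dr [ 0.003 -0.001 -0.009]
```

Call:
play_rows --targets '[{"delta_pos": [1, 3, 0], "dr": [0, 0, -0.009], "fingers": 3}, {"delta_pos": [1, 5, 0], "dr": [0, 0, -0.009], "fingers": 3}, {"delta_pos": [1, 7, 0], "dr": [0, 0, -0.009], "fingers": 3}, {"delta_pos": [1, 8, 0], "dr": [0, 0, -0.009], "fingers": 3}]'

```text
t: 19.95
tool_pos: [0.5237, 0.3605, 0.2306]
tool_rot: [-1.569, -0.124, 0.121]
force: [0.0, -0.1, -4.6]
finger_gap: 0.014
```

Call:
play_rows --targets '[{"delta_pos": [0, 0, 0], "dr": [0, 0, 0], "fingers": 45}, {"delta_pos": [0, 0, 0], "dr": [0, 0, 0], "fingers": 45}, {"delta_pos": [0, -5, 0], "dr": [0, 0, 0], "fingers": 45}, {"delta_pos": [0, -30, 0], "dr": [0, 0, 0], "fingers": 45}, {"delta_pos": [0, -80, 0], "dr": [0, 0, 0], "fingers": 45}, {"delta_pos": [0, -130, 0], "dr": [0, 0, 0], "fingers": 45}, {"delta_pos": [0, -180, 0], "dr": [0, 0, 0], "fingers": 45}, {"delta_pos": [0, -200, 0], "dr": [0, 0, 0], "fingers": 45}]'

```text
t: 20.75
tool_pos: [0.5235, 0.3611, 0.4382]
tool_rot: [-1.566, -0.132, 0.113]
force: [0.5, -0.4, -0.6]
finger_gap: 0.0454
```

```bash
python3 - <<'E'
from h import *
show(); sc=capture("scene");im=capture("top")
cv2.imwrite("pics/t5.png",im);cv2.imwrite("pics/s5.png",sc)
x=np.zeros((600,800,3),np.uint8); x[:,:800]=cv2.resize(sc,(800,600)); t=cv2.resize(im[110:285,100:420],(480,262)); x[:262,:480]=t; cv2.imwrite("pics/c5.png",x)
E
```

```text
t 20.75 grasp [0.5254 0.3616 0.2712] yaw 8.93 gap 0.04543565637586989 F [ 0.5 -0.4 -0.6] q6 [ 0.43  0.39  1.26 -0.    1.47  0.27]
```

View pics/c5.png

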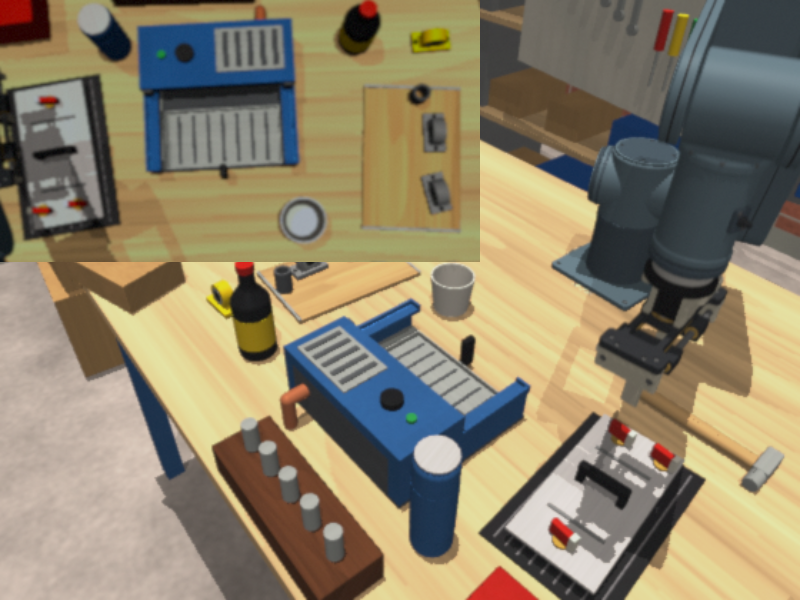

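```bash
cat >> h.py <<'E'
def houses(im):
    H,S,V=cv2.split(cv2.cvtColor(im,cv2.COLOR_BGR2HSV)); m=(S<70)&(V>25)&(V<190); m[:180]=0;m[258:]=0;m[:,:345]=0;m[:,403:]=0
    out=[]
    for A,ct,bb,k in blobs(m,150):
        q=np.argwhere(k)[:,::-1].astype(np.float32)
        rows=np.unique(q[:,1]); L=np.array([[q[q[:,1]==r][:,0].min()-.5,r] for r in rows[3:-4]],np.float32)
        for _ in range(4):
            l=cv2.fitLine(L,2,0,.01,.01).ravel(); n=np.array([-l[1],l[0]]); e=(L-l[2:])@n; g=abs(e)<.8
            if g.sum()>8: L=L[g]
        a=onz("top",l[2:],.022); b=onz("top",l[2:]+l[:2]*10,.022); u=(b-a)[:2];u/=np.linalg.norm(u); u*=np.sign(u[0])
        P=np.array([onz("top",t,.022)[:2] for t in q]); s=P@u; nrm=np.array([u[1],-u[0]]) # toward -y
        mid=(s.max()+s.min())/2; o=a[:2]@nrm; c=u*mid+nrm*(o+.022)
        out.append((A,ct,c.round(4),np.degrees(np.arctan2(u[1],u[0])).round(1),"len",(s.max()-s.min()).round(4)))
    return out
E
python3 - <<'E'
from h import *
im=cv2.imread("pics/t5.png"); sc=cv2.imread("pics/s5.png")
for o in houses(im):
    print(*o); c,a=o[2],np.radians(o[3]); 
    # body top centre check in scene
    print(proj("scene",[c[0],c[1],.042]).round(1),proj("top",[c[0],c[1],.068]).round(1))
V=cv2.split(cv2.cvtColor(im,cv2.COLOR_BGR2HSV))[2]
k=V<60;k[:218]=0;k[236:]=0;k[:,:240]=0;k[:,258:]=0
for A,ct,bb,m in blobs(k,10): print("thandle",A,ct,bb,onz("top",ct,.065).round(4), onz("top",(ct[0],bb[1]),.074).round(4))
x=np.hstack([cv2.resize(im[165:240,190:305],None,fx=4,fy=4,interpolation=cv2.INTER_CUBIC),cv2.resize(sc[140:215,170:282],None,fx=3,fy=4)[:300]])
for o in houses(im):
    for P in ([o[2][0],o[2][1],.068],):
        p=(proj("top",P)[0])
y=cv2.resize(im[175:260,345:410],None,fx=3.5,fy=3.5)
for o in houses(im):
    c,a=o[2],np.radians(o[3]);u=np.array([np.cos(a),np.sin(a)]);n=np.array([u[1],-u[0]])
    q=np.array([((proj("top",[*(c+u*i*.04+n*j*.022),.022])[0]-[345,175]+.5)*3.5) for i,j in((1,1),(1,-1),(-1,-1),(-1,1))]).astype(int)
    cv2.polylines(y,[q],True,(0,255,0),1)
z=np.zeros((300,800,3),np.uint8); z[:300,:460]=x[:,:460]; z[:y.shape[0],480:480+y.shape[1]]=y
cv2.imwrite("pics/c6.png",z)
E
```

```text
358 [389.2 197.9] [ 0.5503 -0.4069] 1.4 len 0.0763
[[214.4 180.7]] [[393.  195.7]]
374 [390.8 238.3] [ 0.4268 -0.4047] 12.3 len 0.0774
[[247.6 167.9]] [[394.7 237.5]]
thandle 31 [248.7 223.9] [246 220   6   9] [0.4784 0.0221 0.065 ] [0.489  0.0212 0.074 ]
```

View pics/c6.png

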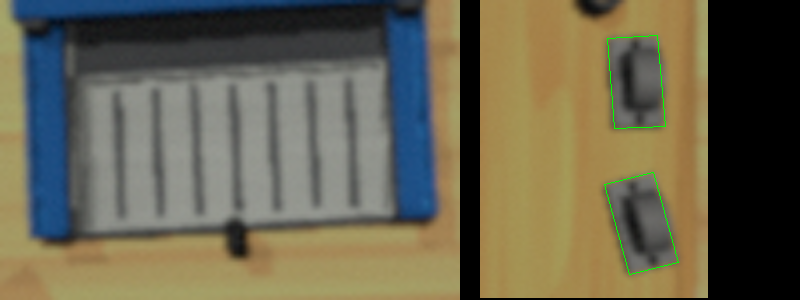

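```bash
python3 - <<'E'
from h import *
plan((.5503,-.4069,.26),np.radians(-88.6))
E
```

```text
d [ -93.     8.  -762.9] dr [-0.01   1.702  0.008]
```

Call:
play_rows --targets '[{"delta_pos": [-93, 0, -763], "dr": [-0.01, 1.7, 0.008], "fingers": 60}, {"delta_pos": [-93, 0, -763], "dr": [-0.01, 1.7, 0.008], "fingers": 60}, {"delta_pos": [-93, 0, -763], "dr": [-0.01, 1.7, 0.008], "fingers": 60}, {"delta_pos": [-93, 0, -763], "dr": [-0.01, 1.7, 0.008], "fingers": 60}, {"delta_pos": [-93, 0, -763], "dr": [-0.01, 1.7, 0.008], "fingers": 60}, {"delta_pos": [-93, 0, -763], "dr": [-0.01, 1.7, 0.008], "fingers": 60}, {"delta_pos": [-93, 0, -763], "dr": [-0.01, 1.7, 0.008], "fingers": 60}, {"delta_pos": [-93, 0, -763], "dr": [-0.01, 1.7, 0.008], "fingers": 60}]'

```text
t: 21.65
tool_pos: [0.5366, -0.0407, 0.4317]
tool_rot: [-1.412, 0.819, -0.817]
force: [0.3, 1.1, 0.6]
finger_gap: 0.0598
```

```bash
python3 - <<'E'
from h import *
show(); im=capture("top"); cv2.imwrite("pics/t6.png",im)
for o in houses(im): print(*o)
plan((.5503,-.4069,.20),np.radians(-88.6))
E
```

```text
t 21.65 grasp [ 0.5363 -0.0407  0.2647] yaw -60.18 gap 0.05980623603609719 F [0.3 1.1 0.6] q6 [-0.28  0.22  1.52 -0.    1.4   0.77]
360 [389.2 197.9] [ 0.5503 -0.4069] 1.4 len 0.0763
374 [390.8 238.3] [ 0.4268 -0.4047] 12.3 len 0.0774
d [ 320.    66.6 -163. ] dr [0.003 0.483 0.005]
```

Call:
play_rows --targets '[{"delta_pos": [320, 0, -163], "dr": [0.003, 0.483, 0.005], "fingers": 60}, {"delta_pos": [320, 0, -163], "dr": [0.003, 0.483, 0.005], "fingers": 60}, {"delta_pos": [320, 0, -163], "dr": [0.003, 0.483, 0.005], "fingers": 60}, {"delta_pos": [320, 20, -163], "dr": [0.003, 0.483, 0.005], "fingers": 60}, {"delta_pos": [320, 50, -163], "dr": [0.003, 0.483, 0.005], "fingers": 60}, {"delta_pos": [320, 66, -163], "dr": [0.003, 0.483, 0.005], "fingers": 60}, {"delta_pos": [320, 66, -163], "dr": [0.003, 0.483, 0.005], "fingers": 60}, {"delta_pos": [320, 66, -163], "dr": [0.003, 0.483, 0.005], "fingers": 60}]'

```text
t: 22.5
tool_pos: [0.5493, -0.4098, 0.3638]
tool_rot: [-1.221, 1.195, -1.189]
force: [0.5, 0.2, 0.3]
finger_gap: 0.0597
```

```bash
python3 - <<'E'
from h import *
show(); 
plan((.5503,-.4069,.053),np.radians(-88.6))
E
```

```text
t 22.5 grasp [ 0.5487 -0.4094  0.1968] yaw -88.67 gap 0.05973465677733233 F [0.5 0.2 0.3] q6 [-0.8   0.53  1.23 -0.    1.39  0.74]
d [ -2.5 143.8   1.5] dr [ 0.003 -0.001 -0.002]
```

Call:
play_rows --targets '[{"delta_pos": [-3, 35, 1], "dr": [0, 0, 0], "fingers": 60}, {"delta_pos": [-3, 75, 1], "dr": [0, 0, 0], "fingers": 60}, {"delta_pos": [-3, 110, 1], "dr": [0, 0, 0], "fingers": 60}, {"delta_pos": [-3, 135, 1], "dr": [0, 0, 0], "fingers": 60}, {"delta_pos": [-3, 143, 1], "dr": [0, 0, 0], "fingers": 60}, {"delta_pos": [-3, 143, 1], "dr": [0, 0, 0], "fingers": 15}, {"delta_pos": [-3, 143, 1], "dr": [0, 0, 0], "fingers": 15}, {"delta_pos": [-3, 143, 1], "dr": [0, 0, 0], "fingers": 15}]'

```text
t: 23.3
tool_pos: [0.5503, -0.4069, 0.2228]
tool_rot: [-1.221, 1.192, -1.192]
force: [0.0, 0.2, 0.8]
finger_gap: 0.0408
```

Call:
play_rows --targets '[{"delta_pos": [0, 0, 0], "dr": [0, 0, 0], "fingers": 15}, {"delta_pos": [0, 0, 0], "dr": [0, 0, 0], "fingers": 15}, {"delta_pos": [0, -10, 0], "dr": [0, 0, 0], "fingers": 15}, {"delta_pos": [0, -35, 0], "dr": [0, 0, 0], "fingers": 15}, {"delta_pos": [0, -75, 0], "dr": [0, 0, 0], "fingers": 15}, {"delta_pos": [0, -115, 0], "dr": [0, 0, 0], "fingers": 15}, {"delta_pos": [0, -145, 0], "dr": [0, 0, 0], "fingers": 15}]'

```text
t: 24.0
tool_pos: [0.5504, -0.4067, 0.3709]
tool_rot: [-1.221, 1.191, -1.193]
force: [0.6, -0.8, -2.7]
finger_gap: 0.0258
```

```bash
python3 - <<'E'
from h import *
show(); 
plan((.5546,-.0255,.2),np.radians(-88.2))
E
```

```text
t 24.0 grasp [ 0.5505 -0.407   0.2039] yaw -88.66 gap 0.025804507547177027 F [ 0.6 -0.8 -2.7] q6 [-0.8   0.52  1.22 -0.    1.39  0.75]
d [-381.     3.3   13.2] dr [-0.001 -0.008  0.002]
```

Call:
play_rows --targets '[{"delta_pos": [-30, 0, 1], "dr": [0, 0, 0], "fingers": 15}, {"delta_pos": [-80, 0, 3], "dr": [0, 0, 0], "fingers": 15}, {"delta_pos": [-130, 0, 5], "dr": [0, 0, 0], "fingers": 15}, {"delta_pos": [-180, 0, 7], "dr": [0, 0, 0], "fingers": 15}, {"delta_pos": [-230, 0, 9], "dr": [0, 0, 0], "fingers": 15}, {"delta_pos": [-280, 0, 11], "dr": [0, 0, 0], "fingers": 15}, {"delta_pos": [-330, 0, 12], "dr": [0, 0, 0], "fingers": 15}, {"delta_pos": [-370, 0, 13], "dr": [0, -0.008, 0], "fingers": 15}]'

```text
t: 24.8
tool_pos: [0.5538, -0.0337, 0.3708]
tool_rot: [-1.225, 1.185, -1.186]
force: [0.5, -0.9, -2.3]
finger_gap: 0.0255
```

```bash
python3 - <<'E'
from h import *
show(); 
plan((.5546,-.0255,.058),np.radians(-88.2))
E
```

```text
t 24.8 grasp [ 0.5538 -0.0338  0.2038] yaw -88.14 gap 0.025463049979826527 F [ 0.5 -0.9 -2.3] q6 [-0.26  0.29  1.58 -0.    1.27  1.28]
d [ -8.3 145.8   1. ] dr [-0.     0.001  0.001]
```

Call:
play_rows --targets '[{"delta_pos": [-8, 25, 1], "dr": [0, 0, 0], "fingers": 15}, {"delta_pos": [-8, 60, 1], "dr": [0, 0, 0], "fingers": 15}, {"delta_pos": [-8, 95, 1], "dr": [0, 0, 0], "fingers": 15}, {"delta_pos": [-8, 120, 1], "dr": [0, 0, 0], "fingers": 15}, {"delta_pos": [-8, 134, 1], "dr": [0, 0, 0], "fingers": 15}, {"delta_pos": [-8, 141, 1], "dr": [0, 0, 0], "fingers": 15}, {"delta_pos": [-8, 145, 1], "dr": [0, 0, 0], "fingers": 15}, {"delta_pos": [-8, 146, 1], "dr": [0, 0, 0], "fingers": 15}]'

```text
t: 25.6
tool_pos: [0.5544, -0.0257, 0.2266]
tool_rot: [-1.225, 1.185, -1.186]
force: [-5.8, 1.5, 11.8]
finger_gap: 0.0258
```

```bash
python3 - <<'E'
from h import *
show()
E
```

```text
t 25.6 grasp [ 0.5544 -0.0258  0.0596] yaw -88.13 gap 0.0258485195188587 F [-5.8  1.5 11.8] q6 [-0.25  0.45  1.74 -0.    0.95  1.29]
```

Call:
play_rows --targets '[{"delta_pos": [0, 0, 0], "dr": [0, 0, 0], "fingers": 60}, {"delta_pos": [0, 0, 0], "dr": [0, 0, 0], "fingers": 60}, {"delta_pos": [0, -10, 0], "dr": [0, 0, 0], "fingers": 60}, {"delta_pos": [0, -50, 0], "dr": [0, 0, 0], "fingers": 60}, {"delta_pos": [0, -100, 0], "dr": [0, 0, 0], "fingers": 60}, {"delta_pos": [80, -145, 0], "dr": [0, 0, 0], "fingers": 60}, {"delta_pos": [130, -145, 0], "dr": [0, 0, 0], "fingers": 60}, {"delta_pos": [180, -145, 0], "dr": [0, 0, 0], "fingers": 60}]'

```text
t: 26.4
tool_pos: [0.5594, -0.1685, 0.3716]
tool_rot: [-1.224, 1.178, -1.189]
force: [0.7, 0.2, -0.2]
finger_gap: 0.0601
```

```bash
python3 - <<'E'
from h import *
show(); im=capture("top");sc=capture("scene"); cv2.imwrite("pics/t7.png",im)
for o in houses(im): print(*o)
o=houses(im)[-1]
plan((*o[2],.2),np.radians(o[3]-90))
x=np.hstack([cv2.resize(im[150:270,185:305],(400,400),interpolation=cv2.INTER_CUBIC),cv2.resize(sc[180:320,230:370],(400,400),interpolation=cv2.INTER_CUBIC)]);cv2.imwrite("pics/c7.png",x)
E
```

```text
t 26.4 grasp [ 0.5603 -0.169   0.2046] yaw -88.02 gap 0.06008789878620982 F [ 0.7  0.2 -0.2] q6 [-0.48  0.34  1.5  -0.    1.29  1.05]
176 [349.5 188.3] [ 0.5718 -0.2932] -3.5 len 0.0757
377 [390.8 238.3] [ 0.4267 -0.4044] 12.0 len 0.0775
d [ 227.5    4.  -138.8] dr [-0.004 -0.182  0.006]
```

View pics/c7.png

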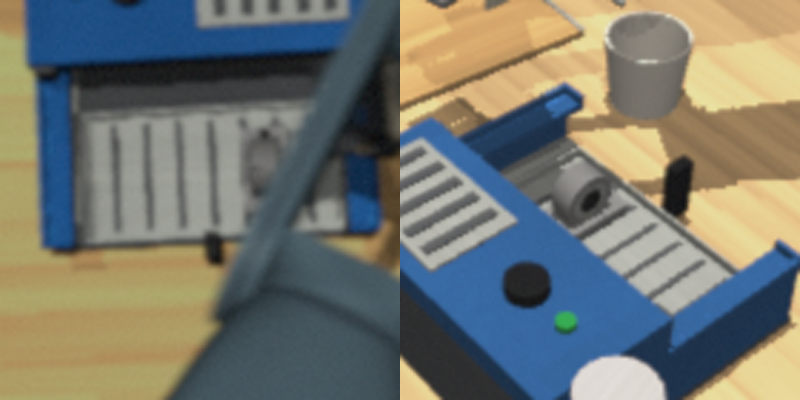

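Call:
play_rows --targets '[{"delta_pos": [50, 0, -30], "dr": [0, -0.09, 0], "fingers": 60}, {"delta_pos": [95, 0, -60], "dr": [0, -0.18, 0], "fingers": 60}, {"delta_pos": [140, 0, -88], "dr": [0, -0.18, 0], "fingers": 60}, {"delta_pos": [185, 0, -115], "dr": [0, -0.18, 0], "fingers": 60}, {"delta_pos": [227, 0, -139], "dr": [0, -0.18, 0], "fingers": 60}, {"delta_pos": [227, 0, -139], "dr": [0, -0.18, 0.006], "fingers": 60}, {"delta_pos": [227, 0, -139], "dr": [0, -0.18, 0.006], "fingers": 60}]'

```text
t: 27.2
tool_pos: [0.4249, -0.4063, 0.3715]
tool_rot: [-1.297, 1.055, -1.061]
force: [0.4, 0.3, -0.2]
finger_gap: 0.0598
```

```bash
python3 - <<'E'
from h import *
show(); plan((.4268,-.4046,.056),np.radians(-77.9))
E
```

```text
t 27.2 grasp [ 0.4255 -0.4065  0.2045] yaw -78.38 gap 0.05976782951134033 F [ 0.4  0.3 -0.2] q6 [-0.95  0.35  1.49  0.    1.3   0.41]
d [ -1.5 148.5   1.7] dr [-0.003 -0.008  0.002]
```

Call:
play_rows --targets '[{"delta_pos": [-2, 35, 1], "dr": [0, 0, 0], "fingers": 60}, {"delta_pos": [-2, 75, 1], "dr": [0, 0, 0], "fingers": 60}, {"delta_pos": [-2, 115, 1], "dr": [0, 0, 0], "fingers": 60}, {"delta_pos": [-2, 140, 1], "dr": [0, 0, 0], "fingers": 60}, {"delta_pos": [-2, 148, 1], "dr": [0, 0, 0], "fingers": 60}, {"delta_pos": [-2, 148, 1], "dr": [0, 0, 0], "fingers": 15}, {"delta_pos": [-2, 148, 1], "dr": [0, 0, 0], "fingers": 15}, {"delta_pos": [-2, 148, 1], "dr": [0, 0, 0], "fingers": 15}]'

```text
t: 28.0
tool_pos: [0.4268, -0.4046, 0.2255]
tool_rot: [-1.298, 1.052, -1.064]
force: [-0.4, -0.4, -0.2]
finger_gap: 0.0405
```

Call:
play_rows --targets '[{"delta_pos": [0, 0, 0], "dr": [0, 0, 0], "fingers": 15}, {"delta_pos": [0, 0, 0], "dr": [0, 0, 0], "fingers": 15}, {"delta_pos": [0, -10, 0], "dr": [0, 0, 0], "fingers": 15}, {"delta_pos": [0, -35, 0], "dr": [0, 0, 0], "fingers": 15}, {"delta_pos": [0, -75, 0], "dr": [0, 0, 0], "fingers": 15}, {"delta_pos": [0, -115, 0], "dr": [0, 0, 0], "fingers": 15}, {"delta_pos": [0, -148, 0], "dr": [0, 0, 0], "fingers": 15}]'

```text
t: 28.7
tool_pos: [0.4257, -0.4039, 0.376]
tool_rot: [-1.298, 1.052, -1.065]
force: [0.3, -1.1, -2.7]
finger_gap: 0.0253
```

```bash
python3 - <<'E'
from h import *
show(); plan((.5494,.0745,.2),np.radians(-88.2))
E
```

```text
t 28.7 grasp [ 0.4268 -0.4046  0.209 ] yaw -78.37 gap 0.025348104148492655 F [ 0.3 -1.1 -2.7] q6 [-0.95  0.34  1.49  0.    1.3   0.42]
d [-443.7    7.7  217.6] dr [-0.006  0.172  0.005]
```

Call:
play_rows --targets '[{"delta_pos": [-30, 0, 15], "dr": [0, 0.02, 0], "fingers": 15}, {"delta_pos": [-74, 0, 36], "dr": [0, 0.04, 0], "fingers": 15}, {"delta_pos": [-118, 0, 58], "dr": [0, 0.06, 0], "fingers": 15}, {"delta_pos": [-162, 0, 80], "dr": [0, 0.08, 0], "fingers": 15}, {"delta_pos": [-206, 0, 101], "dr": [0, 0.1, 0], "fingers": 15}, {"delta_pos": [-250, 0, 123], "dr": [0, 0.12, 0], "fingers": 15}, {"delta_pos": [-294, 0, 144], "dr": [0, 0.14, 0], "fingers": 15}, {"delta_pos": [-338, 0, 166], "dr": [0, 0.16, 0], "fingers": 15}]'

```text
t: 29.5
tool_pos: [0.5198, -0.0374, 0.3754]
tool_rot: [-1.228, 1.172, -1.184]
force: [1.5, -0.6, -3.1]
finger_gap: 0.0258
```

```bash
python3 - <<'E'
from h import *
show(); plan((.5494,.0745,.1),np.radians(-88.2))
im=capture("top");cv2.imwrite("pics/t8.png",im)
E
```

```text
t 29.5 grasp [ 0.5208 -0.0381  0.2084] yaw -87.6 gap 0.025763355786848414 F [ 1.5 -0.6 -3.1] q6 [-0.29  0.23  1.65 -0.    1.26  1.24]
d [-111.1  108.1   33.6] dr [-0.006  0.01   0.004]
```

Call:
play_rows --targets '[{"delta_pos": [-40, 0, 12], "dr": [0, 0.01, 0], "fingers": 15}, {"delta_pos": [-80, 0, 25], "dr": [0, 0.01, 0], "fingers": 15}, {"delta_pos": [-111, 8, 34], "dr": [-0.006, 0.01, 0.004], "fingers": 15}, {"delta_pos": [-111, 40, 34], "dr": [-0.006, 0.01, 0.004], "fingers": 15}, {"delta_pos": [-111, 75, 34], "dr": [-0.006, 0.01, 0.004], "fingers": 15}, {"delta_pos": [-111, 105, 34], "dr": [-0.006, 0.01, 0.004], "fingers": 15}, {"delta_pos": [-111, 120, 34], "dr": [-0.006, 0.01, 0.004], "fingers": 15}, {"delta_pos": [-111, 130, 34], "dr": [-0.006, 0.01, 0.004], "fingers": 15}]'

```text
t: 30.35
tool_pos: [0.5499, 0.0817, 0.2444]
tool_rot: [-1.222, 1.188, -1.178]
force: [-0.0, 0.5, -2.1]
finger_gap: 0.0255
```

```bash
python3 - <<'E'
from h import *
show(); plan((.5494,.0745,.061),np.radians(-88.2))
E
```

```text
t 30.35 grasp [0.5496 0.0827 0.0774] yaw -88.01 gap 0.02549139260030346 F [-0.   0.5 -2.1] q6 [-0.06  0.43  1.72  0.01  1.    1.48]
d [ 7.3 16.4 -0.8] dr [ 0.002  0.003 -0.006]
```

Call:
play_rows --targets '[{"delta_pos": [7, 4, 0], "dr": [0, 0, -0.006], "fingers": 15}, {"delta_pos": [7, 9, 0], "dr": [0, 0, -0.006], "fingers": 15}, {"delta_pos": [7, 13, 0], "dr": [0, 0, -0.006], "fingers": 15}, {"delta_pos": [7, 15, 0], "dr": [0, 0, -0.006], "fingers": 15}, {"delta_pos": [7, 16, 0], "dr": [0, 0, -0.006], "fingers": 15}]'

```text
t: 30.85
tool_pos: [0.5503, 0.0748, 0.2292]
tool_rot: [-1.226, 1.184, -1.183]
force: [-4.6, 0.1, 7.6]
finger_gap: 0.0255
```

Call:
play_rows --targets '[{"delta_pos": [0, 0, 0], "dr": [0, 0, 0], "fingers": 60}, {"delta_pos": [0, 0, 0], "dr": [0, 0, 0], "fingers": 60}, {"delta_pos": [0, -10, 0], "dr": [0, 0, 0], "fingers": 60}, {"delta_pos": [0, -50, 0], "dr": [0, 0, 0], "fingers": 60}, {"delta_pos": [0, -100, 0], "dr": [0, 0, 0], "fingers": 60}, {"delta_pos": [0, -145, 0], "dr": [0, 0, 0], "fingers": 60}, {"delta_pos": [0, -145, 50], "dr": [0, 0, 0], "fingers": 60}, {"delta_pos": [0, -145, 100], "dr": [0, 0, 0], "fingers": 60}]'

```text
t: 31.65
tool_pos: [0.651, 0.0786, 0.3796]
tool_rot: [-1.221, 1.178, -1.187]
force: [0.6, -0.9, 0.5]
finger_gap: 0.0596
```

Call:
play_rows --targets '[{"delta_pos": [0, 0, 50], "dr": [0, 0, 0], "fingers": 60}, {"delta_pos": [-50, 0, 80], "dr": [0, 0, 0], "fingers": 60}, {"delta_pos": [-100, 0, 100], "dr": [0, 0, 0], "fingers": 60}, {"delta_pos": [-150, 0, 100], "dr": [0, 0, 0], "fingers": 60}, {"delta_pos": [-150, 0, 100], "dr": [0, 0, 0], "fingers": 60}]'

```text
t: 32.15
tool_pos: [0.7451, 0.2379, 0.38]
tool_rot: [-1.222, 1.175, -1.182]
force: [-0.6, 0.2, -0.7]
finger_gap: 0.0598
```

```bash
python3 - <<'E'
from h import *
show(); im=capture("top");sc=capture("scene"); cv2.imwrite("pics/t9.png",im)
cv2.imwrite("pics/s9.png",sc)
x=np.hstack([cv2.resize(im[150:240,185:305],(480,360),interpolation=cv2.INTER_CUBIC),cv2.resize(sc[180:320,230:370],(320,360),interpolation=cv2.INTER_CUBIC)]);cv2.imwrite("pics/c9.png",x)
V=cv2.split(cv2.cvtColor(im,cv2.COLOR_BGR2HSV))[2]
k=V<60;k[:218]=0;k[240:]=0;k[:,:238]=0;k[:,260:]=0
for A,ct,bb,m in blobs(k,10): print("thandle",A,ct,bb,onz("top",ct,.065).round(4))
E
```

```text
t 32.15 grasp [0.7463 0.2382 0.213 ] yaw -87.7 gap 0.059781138572332346 F [-0.6  0.2 -0.7] q6 [0.17 0.71 0.88 0.   1.55 1.7 ]
thandle 31 [248.7 223.9] [246 220   6   9] [0.4784 0.0221 0.065 ]
```

View pics/c9.png

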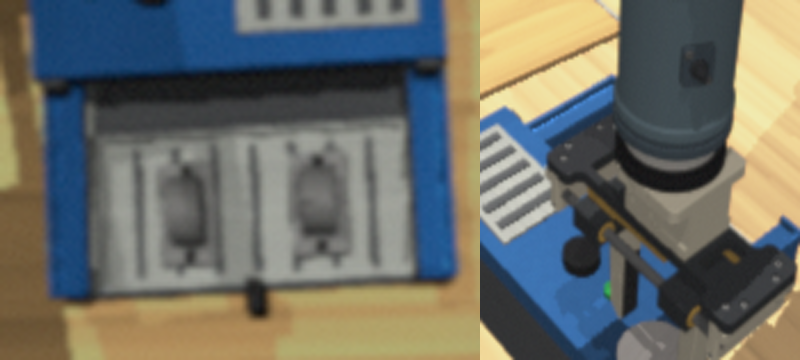

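Call:
play_rows --targets '[{"delta_pos": [0, -40, 0], "dr": [0, 0, 0], "fingers": 60}, {"delta_pos": [0, -60, -20], "dr": [0, 0, 0], "fingers": 60}, {"delta_pos": [25, -60, -60], "dr": [0, 0, 0], "fingers": 60}, {"delta_pos": [60, -60, -95], "dr": [0, 0, 0], "fingers": 60}, {"delta_pos": [95, -60, -130], "dr": [0, 0, 0], "fingers": 50}, {"delta_pos": [130, -60, -165], "dr": [0, 0, 0], "fingers": 50}, {"delta_pos": [165, -60, -200], "dr": [0, 0, 0], "fingers": 50}, {"delta_pos": [200, -60, -235], "dr": [0, 0, 0], "fingers": 50}]'

```text
t: 33.05
tool_pos: [0.5151, 0.0232, 0.4395]
tool_rot: [-1.222, 1.175, -1.187]
force: [0.0, -0.6, 0.5]
finger_gap: 0.0499
```

```bash
python3 - <<'E'
from h import *
show(); plan((.480,.0222,.2),np.radians(-88.2))
for o in houses(capture("top")): print(*o)
E
```

```text
t 33.05 grasp [0.5165 0.0229 0.2725] yaw -87.87 gap 0.049931174742236684 F [ 0.  -0.6  0.5] q6 [-0.17  0.17  1.56 -0.    1.4   1.36]
d [ -0.4  72.2 -35.7] dr [-0.008  0.006  0.002]
```

Call:
play_rows --targets '[{"delta_pos": [0, 0, -37], "dr": [-0.008, 0.006, 0], "fingers": 50}, {"delta_pos": [0, 30, -38], "dr": [-0.008, 0.006, 0], "fingers": 50}, {"delta_pos": [0, 75, -38], "dr": [-0.008, 0.006, 0], "fingers": 50}, {"delta_pos": [0, 120, -38], "dr": [-0.008, 0.006, 0], "fingers": 50}, {"delta_pos": [0, 160, -38], "dr": [-0.008, 0.006, 0], "fingers": 50}, {"delta_pos": [0, 195, -38], "dr": [-0.008, 0.006, 0], "fingers": 50}, {"delta_pos": [0, 210, -38], "dr": [-0.008, 0.006, 0], "fingers": 50}, {"delta_pos": [0, 210, -38], "dr": [-0.008, 0.006, 0], "fingers": 50}]'

```text
t: 33.9
tool_pos: [0.4722, 0.0163, 0.2273]
tool_rot: [-1.233, 1.194, -1.188]
force: [0.2, -0.7, -0.3]
finger_gap: 0.0497
```

```bash
python3 - <<'E'
from h import *
show(); plan((.479,.0222,.062),np.radians(-88.2))
im=capture("top");sc=capture("scene")
x=np.hstack([cv2.resize(im[150:250,185:305],(400,333),interpolation=cv2.INTER_CUBIC),cv2.resize(sc[180:300,250:390],(388,333),interpolation=cv2.INTER_CUBIC)]);cv2.imwrite("pics/c10.png",x)
E
```

```text
t 33.9 grasp [0.4705 0.0155 0.0603] yaw -88.42 gap 0.04969792028632399 F [ 0.2 -0.7 -0.3] q6 [-0.2   0.33  1.94 -0.01  0.88  1.35]
d [-5.7 -1.8  7. ] dr [ 0.01  -0.004  0.005]
```

View pics/c10.png

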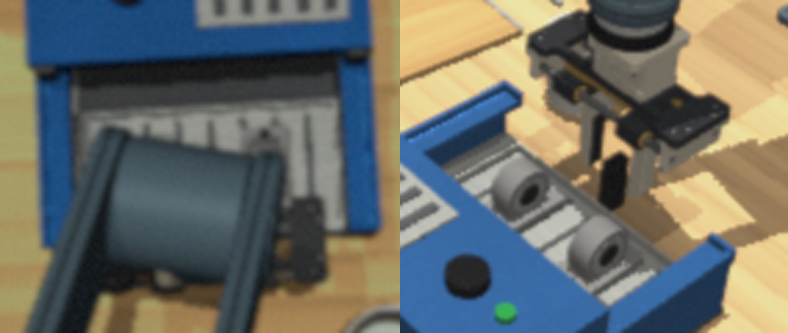

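Fingers straddle the handle; both housings stand flat in the tray. Center, grip, then push along x.

Call:
play_rows --targets '[{"delta_pos": [-6, -1, 7], "dr": [0.01, 0, 0.005], "fingers": 50}, {"delta_pos": [-6, -1, 7], "dr": [0.01, 0, 0.005], "fingers": 50}, {"delta_pos": [-6, -1, 7], "dr": [0.01, 0, 0.005], "fingers": 3}, {"delta_pos": [-6, -1, 7], "dr": [0.01, 0, 0.005], "fingers": 3}, {"delta_pos": [-6, -1, 7], "dr": [0.01, 0, 0.005], "fingers": 3}, {"delta_pos": [-6, -1, 7], "dr": [0.01, 0, 0.005], "fingers": 3}, {"delta_pos": [-6, -1, 7], "dr": [0.01, 0, 0.005], "fingers": 3}]'

```text
t: 34.7
tool_pos: [0.4805, 0.0226, 0.2306]
tool_rot: [-1.219, 1.184, -1.191]
force: [-0.2, -2.4, 0.5]
finger_gap: 0.0145
```

```bash
python3 - <<'E'
from h import *
show(); p,M,s=pose(); g=p+M[:,1]*.167; a=np.radians(1.8)
for k in(.1,.12,.125): plan(g+k*np.array([np.cos(a),np.sin(a),0]),np.radians(-88.2))
E
```

```text
t 34.7 grasp [0.4813 0.0225 0.0636] yaw -88.38 gap 0.014534066051865573 F [-0.2 -2.4  0.5] q6 [-0.19  0.33  1.92  0.    0.88  1.36]
d [ -0.2   0.5 100.8] dr [-0.005 -0.003  0.001]
d [ -0.2   0.6 120.8] dr [-0.005 -0.003  0.001]
d [ -0.2   0.6 125.8] dr [-0.005 -0.003  0.001]
```

Call:
play_rows --targets '[{"delta_pos": [0, 0, 5], "dr": [0, 0, 0], "fingers": 3}, {"delta_pos": [0, 0, 15], "dr": [0, 0, 0], "fingers": 3}, {"delta_pos": [0, 0, 28], "dr": [0, 0, 0], "fingers": 3}, {"delta_pos": [0, 0, 42], "dr": [0, 0, 0], "fingers": 3}, {"delta_pos": [0, 0, 56], "dr": [0, 0, 0], "fingers": 3}, {"delta_pos": [0, 0, 70], "dr": [0, 0, 0], "fingers": 3}, {"delta_pos": [0, 0, 84], "dr": [0, 0, 0], "fingers": 3}, {"delta_pos": [0, 0, 98], "dr": [0, 0, 0], "fingers": 3}]'

```text
t: 35.5
tool_pos: [0.5779, 0.0256, 0.2306]
tool_rot: [-1.222, 1.187, -1.189]
force: [-4.3, 0.6, 2.0]
finger_gap: 0.014
```

Call:
play_rows --targets '[{"delta_pos": [0, 0, 6], "dr": [0, 0, 0], "fingers": 3}, {"delta_pos": [0, 0, 11], "dr": [0, 0, 0], "fingers": 3}, {"delta_pos": [0, 0, 15], "dr": [0, 0, 0], "fingers": 3}, {"delta_pos": [0, 0, 15], "dr": [0, 0, 0], "fingers": 3}]'

```text
t: 35.9
tool_pos: [0.5927, 0.026, 0.2306]
tool_rot: [-1.223, 1.188, -1.189]
force: [-2.7, -0.3, 2.6]
finger_gap: 0.0139
```

```bash
python3 - <<'E'
from h import *
show()
E
```

```text
t 35.9 grasp [0.5928 0.026  0.0636] yaw -88.37 gap 0.013933841788844313 F [-2.7 -0.3  2.6] q6 [-0.14  0.5   1.64 -0.    1.    1.4 ]
```

Sliding freely at ~3 N; not at stop yet (expected ~0.600).

Call:
play_rows --targets '[{"delta_pos": [0, 0, 3], "dr": [0, 0, 0], "fingers": 3}, {"delta_pos": [0, 0, 6], "dr": [0, 0, 0], "fingers": 3}, {"delta_pos": [0, 0, 8], "dr": [0, 0, 0], "fingers": 3}, {"delta_pos": [0, 0, 8], "dr": [0, 0, 0], "fingers": 3}]'

```text
t: 36.3
tool_pos: [0.6004, 0.0263, 0.2306]
tool_rot: [-1.223, 1.188, -1.188]
force: [-4.8, -0.8, 4.2]
finger_gap: 0.0137
```

Call:
play_rows --targets '[{"delta_pos": [0, 0, 2], "dr": [0, 0, 0], "fingers": 3}, {"delta_pos": [0, 0, 2], "dr": [0, 0, 0], "fingers": 3}]'

```text
t: 36.5
tool_pos: [0.6021, 0.0264, 0.2306]
tool_rot: [-1.224, 1.189, -1.188]
force: [-6.0, 0.1, 3.9]
finger_gap: 0.0139
```

Call:
play_rows --targets '[{"delta_pos": [0, 0, 2], "dr": [0, 0, 0], "fingers": 3}, {"delta_pos": [0, 0, 2], "dr": [0, 0, 0], "fingers": 3}]'

```text
t: 36.7
tool_pos: [0.604, 0.0264, 0.2306]
tool_rot: [-1.224, 1.189, -1.188]
force: [-4.6, -0.1, 3.8]
finger_gap: 0.0139
```

Call:
play_rows --targets '[{"delta_pos": [0, 0, 2], "dr": [0, 0, 0], "fingers": 3}, {"delta_pos": [0, 0, 2], "dr": [0, 0, 0], "fingers": 3}]'

```text
t: 36.9
tool_pos: [0.606, 0.0265, 0.2306]
tool_rot: [-1.224, 1.189, -1.188]
force: [-3.9, -0.8, 4.2]
finger_gap: 0.0137
```

Call:
play_rows --targets '[{"delta_pos": [0, 0, 2], "dr": [0, 0, 0], "fingers": 3}, {"delta_pos": [0, 0, 2], "dr": [0, 0, 0], "fingers": 3}]'

```text
t: 37.1
tool_pos: [0.6072, 0.0266, 0.2306]
tool_rot: [-1.226, 1.191, -1.186]
force: [-7.6, 0.3, 6.3]
finger_gap: 0.0136
```

```bash
python3 - <<'E'
from h import *
show(); sc=capture("scene")
cv2.imwrite("pics/c11.png",cv2.resize(sc[160:320,190:400],(788,600),interpolation=cv2.INTER_CUBIC))
E
```

```text
t 37.1 grasp [0.6065 0.0265 0.0636] yaw -88.35 gap 0.01361035957567327 F [-7.6  0.3  6.3] q6 [-0.14  0.52  1.6  -0.    1.03  1.4 ]
```

Call:
play_rows --targets '[{"delta_pos": [0, 0, 3], "dr": [0, 0, 0], "fingers": 3}, {"delta_pos": [0, 0, 3], "dr": [0, 0, 0], "fingers": 3}]'

```text
t: 37.35
tool_pos: [0.6084, 0.0266, 0.2305]
tool_rot: [-1.23, 1.195, -1.183]
force: [-13.3, -1.2, 10.3]
finger_gap: 0.0139
```

Call:
play_rows --targets '[{"delta_pos": [0, 0, 0], "dr": [0, 0, 0], "fingers": 50}, {"delta_pos": [0, 0, 0], "dr": [0, 0, 0], "fingers": 50}, {"delta_pos": [0, 0, 0], "dr": [0, 0, 0], "fingers": 50}, {"delta_pos": [0, -30, 0], "dr": [0, 0, 0], "fingers": 50}, {"delta_pos": [0, -80, 0], "dr": [0, 0, 0], "fingers": 50}, {"delta_pos": [0, -130, 0], "dr": [0, 0, 0], "fingers": 50}, {"delta_pos": [0, -160, -50], "dr": [0, 0, 0], "fingers": 50}, {"delta_pos": [0, -160, -100], "dr": [0, 0, 0], "fingers": 50}]'

```text
t: 38.15
tool_pos: [0.5187, 0.0236, 0.3949]
tool_rot: [-1.224, 1.187, -1.189]
force: [-0.1, 0.4, 0.0]
finger_gap: 0.0501
```

Call:
play_rows --targets '[{"delta_pos": [50, 0, -50], "dr": [0, 0, 0], "fingers": 50}, {"delta_pos": [100, 0, -80], "dr": [0, 0, 0], "fingers": 50}, {"delta_pos": [150, 0, -80], "dr": [0, 0, 0], "fingers": 50}, {"delta_pos": [200, 0, -80], "dr": [0, 0, 0], "fingers": 50}, {"delta_pos": [250, 0, -80], "dr": [0, 0, 0], "fingers": 50}, {"delta_pos": [250, 0, -80], "dr": [0, 0, 0], "fingers": 50}, {"delta_pos": [250, 0, -80], "dr": [0, 0, 0], "fingers": 50}]'

```text
t: 38.85
tool_pos: [0.4461, -0.2322, 0.3952]
tool_rot: [-1.223, 1.188, -1.194]
force: [-1.0, 0.8, -0.3]
finger_gap: 0.0498
```

```bash
python3 - <<'E'
from h import *
show(); im=capture("top");sc=capture("scene");cv2.imwrite("pics/tf.png",im)
V=cv2.split(cv2.cvtColor(im,cv2.COLOR_BGR2HSV))[2]
k=V<60;k[:182]=0;k[215:]=0;k[:,:236]=0;k[:,260:]=0
for A,ct,bb,m in blobs(k,10): print("thandle",A,ct,bb,onz("top",ct,.065).round(4))
x=cv2.resize(sc,(800,600)); x[:262,:480]=cv2.resize(im[110:285,100:420],(480,262)); cv2.imwrite("pics/cf.png",x)
E
```

```text
t 38.85 grasp [ 0.4463 -0.2327  0.2282] yaw -88.57 gap 0.04979273557915026 F [-1.   0.8 -0.3] q6 [-0.7   0.18  1.66 -0.    1.3   0.85]
thandle 54 [247.  185.3] [243 182   8   8] [0.5938 0.025  0.065 ]
```

View pics/cf.png

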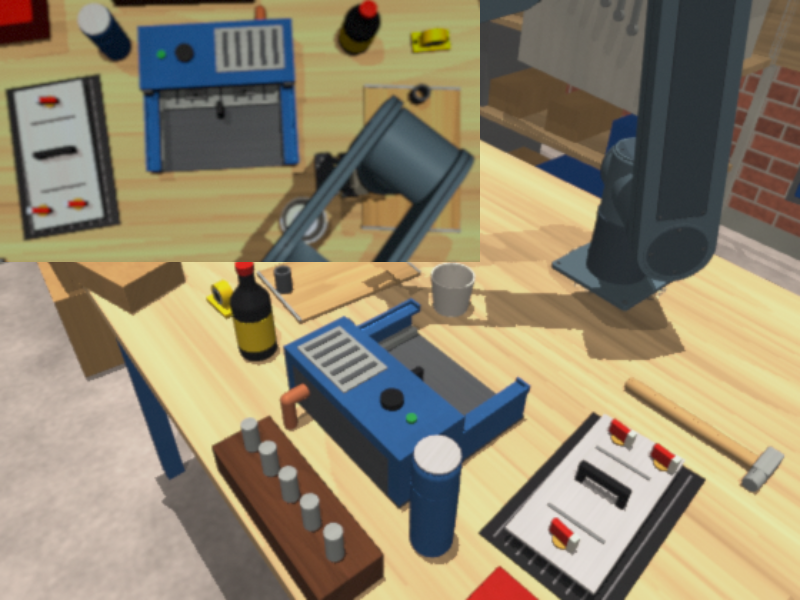

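```bash
python3 - <<'E'
from h import *
a=cv2.imread("pics/t9.png");b=cv2.imread("pics/tf.png")
for im,c,r in((a,249,(212,236)),(b,247,(174,198))):
    g=cv2.cvtColor(im,cv2.COLOR_BGR2GRAY); print(g[r[0]:r[1],c-2:c+2].mean(1).round().astype(int).tolist())
for c,r in((248.7,228.5),(247,189.5)): print(onz("top",(c,r),.03).round(4))
x=np.vstack([cv2.resize(a[170:240,200:300],(700,290),interpolation=cv2.INTER_CUBIC),cv2.resize(b[140:210,200:300],(700,290),interpolation=cv2.INTER_CUBIC)]);cv2.imwrite("pics/cg.png",x)
E
```

```text
[114, 111, 108, 109, 113, 120, 126, 102, 66, 42, 35, 36, 40, 41, 39, 37, 48, 88, 126, 142, 143, 142, 143, 146]
[94, 103, 95, 78, 58, 47, 41, 33, 32, 32, 30, 22, 13, 15, 26, 48, 66, 72, 74, 74, 75, 74, 74, 74]
[0.4674 0.0247 0.03  ]
[0.587  0.0277 0.03  ]
```

View pics/cg.png

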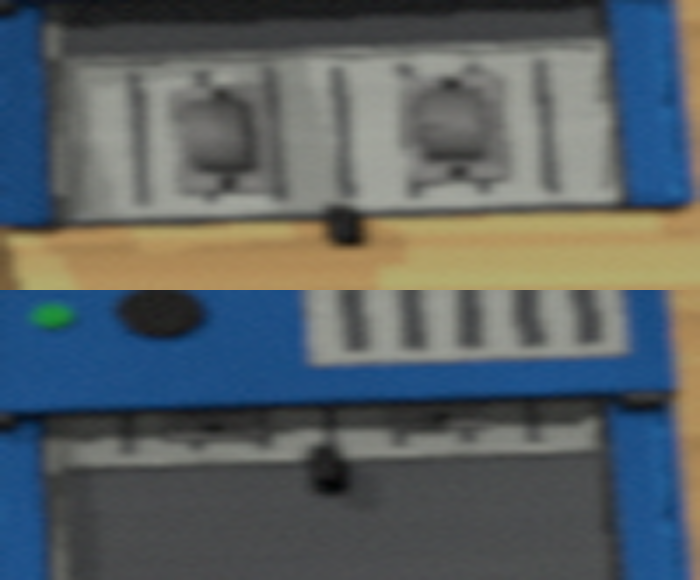

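```bash
python3 -c "
from bench import *
print(finish_job())"
```

```text
the job is handed in; nothing more can be done
None
```

I carried out every step and handed the job in at about 39 s of robot time. `finish_job()` gives no verdict, so this rests on my own checks.

- **Thumbscrews:** I turned all three to about 2.8–2.95 rad. The camera shows each wing reversed, with its white end towards the robot.
- **Cover:** I lifted it straight up, turned it a quarter turn to fit along the mat, and laid it flat. It was released within about 2 mm of the mat centre I measured.
- **Housings:** Only two grey housings were on the board. Both stand upright side by side in the tray, and I left the purple and yellow look-alikes alone.
- **Tray:** It travelled about 122–123 mm by the camera (the arm moved 127 mm). The force rose from about 4 N to 13 N at the stop. The handle then sat at about x 0.601 m, where about 0.600 m was expected.

**Near miss:** After placing the second housing I moved the gripper the wrong way. The open fingers passed a few millimetres above the spray can. No force was felt, and the last picture shows the can standing where it was.

**What the last checks could not settle:**
- A cropped mask first put the tray handle at x 0.594 m. Comparing its front edges before and after the slide gave the 0.601 m above.
- Under the hood only the front feet of the housings can be seen. They look unchanged in the tray.
- The arm hid part of the board and the tub in the last picture, so I did not fully recheck the other bystanders.

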